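# Pack a soap bar into a sliding-cover gift box

## Task

Slide back the cover of the wooden gift box on the sloped packing stand, take the loose soap bar from the chopping board and set it gently, flat, into the empty cradle at the box's lower end. Then slide the cover fully shut again and let go, leaving the two pots and the bottle where they stand.

Things in the scene. Friction and masses are not known exactly. Their poses are not given: they have to be found in the camera images.
- cradle (a point): Empty cradle in the box: the centre (half-way up) of a bar seated in it. Axes as gift_box. A kraft-board fence 8 mm high, clear 47 mm along x and 67 mm along y; the floor is 13 mm below this point along -z. About 28 mm of free room inside the box on every side of a seated bar. The cover's underside is at z +17 mm: a bar not fully down in the fence blocks it.
- gift_box: Wooden box 190 x 136 x 47 mm (x, y, z), fixed on a plywood stand that tips it 30 degrees towards the worker; place and yaw vary. Origin: centre of its underside. x up the slope along its length, y across to the left, z out of the box, square to floor and cover. Inside y +-60 mm, x +-87 mm, floor z 6 mm. Empty cradle at x -38 mm; a like bar, fixed, lies at x +40 mm.
- cover_grip (a point): Centre of the wooden pull block on the cover: 18 (x, along the slide) x 36 (y) x 20 mm high (z); axes as gift_box. The cover's top is 10 mm below this point along -z. The cover is a 6 mm panel 186 x 127 mm in grooves, sliding along +x to open. Shut, the block is 27 mm down-slope of the cradle and 22 mm from the lower end wall, whose rim stands 5 mm above the cover.
- cover (a joint): How far the cover is slid up the slope (+x) from fully shut, m: 0 shut to 0.105 open, a stop at each end. Starts nearly shut (0 to 0.02). At 0.105 the cradle and the finger room round it are clear. Friction of about 2 N holds it wherever it is left.
- soap_center (a point): Centre of the loose soap bar, 42 x 63 x 26 mm (its x, y, z), lying flat on the chopping board between two pots, about 0.11 kg; y is its long axis, z is up. Any way round is right in the cradle as long as it lies flat with the long side across the box.
- pot_1_center (a point): Centre of a bystander: low round lidded pot, 65 mm across, 29 mm high, standing on the board close (3 to 8 mm) to one long side of the soap bar, so that a finger does not fit between. Leave it alone.
- pot_2_center (a point): Centre of a second, like pot (65 mm across, 29 mm high), as close to the other long side of the bar; the bar's two ends are free. Leave it alone.
- bottle_center (a point): Centre of a bystander: dropper bottle, 33 mm across, 102 mm high, standing on the table between the board and the box. Leave it alone.
- trim_board: Chopping board, 220 x 360 x 22 mm (x, y, z), fixed; origin at the centre of its underside, on the table. The soap bar lies on it between two pots, anywhere and any way round. A fixed broom leans on the table edge in front, its handle's end at x 0.38, y -0.20, z 0.29; a wax warmer 270 mm high stands behind, from x 0.65.
Not all that is in view belongs to the job. Leave any orange or pink look-alike of the part that bears soap_center alone.

How it is judged:
By the outcome, as a careful person would: the job done as asked, in the order asked, and still so for the second after the job is handed in, with the robot touching nothing.
It also fails if it takes over 64 s, if anything falls off the work surface, if the arm or the gripper's body presses on something with over 40 N, if the wrist force passes 120 N, or if a joint passes its speed limit or range.

## Robot

A 6-joint arm with a two-finger parallel gripper is mounted at the origin on a cart in front of the work surface, level with it; the furniture and walls round the work are solid. World frame = base frame: x ahead of the robot, y to its left, z up, the work surface at z = 0. Lengths are in mm, angles in rad, forces in N, time in s.
With the tool pointing down it reaches from about 300 to 1000 mm from the base axis. Payload 5.1 kg.
Tool frame: the origin (TCP) lies at the very end of the fingers, on their centre line; the grasp point (between the pads) lies arm.grip_point_offset behind it (arm.grip_point_offset is the distance from the TCP to the grasp point, in mm); z points along the fingers, x is the direction in which the jaws open and shut, and the axes are right-handed (so a half turn about z gives the same grasp; the last joint's range is limited). The gripper opens to 95 mm and grips with 3 to 60 N. Pads are 20 mm wide; open, the fingers measure 119 mm over their backs; the gripper's body (75 mm by 180 mm) begins 59 mm behind the grasp point.
Start: joints at [1.111, 0.124, 1.65, -0, 1.367, -0.083], TCP at [239.185, 604.38, 214.656] pointing down, gripper open.
Joint ranges: [-2.61, 2.61], [-1.02, 2.33], [0.03, 2.71], [-1.35, 4.49], [0.32, 2.68], [-2.91, 2.91]. Speed limits (rad/s): [2.57, 2.57, 3.14, 3.14, 3.14, 3.14].

## Interface

Orientations are given as a 3x3 rotation matrix whose columns are the frame's x, y, z axes.
In Python, from station import arm gives the robot as it stands.
- The arm moves only by the shell command python3 -m pendant 'ROWS' [FORCE]. ROWS is JSON, a list that holds one entry, the list of rows, each a list of 7 numbers: the turn, a rotation vector about the tool's x, y, z in rad, then the shift along the tool's x, y, z in mm, then the opening in per cent of the stroke, from 0 (shut) to 100 (fully open). In form: [[[wx, wy, wz, x, y, z, jaw], ...]]. A call has 1 to 12 rows; each row is the pose to reach, as a shift and turn from the pose measured when the call began, along the tool's axes at that moment; what a row does not reach only later rows make up. A row lasts 1/10 s, in which the tool goes at most 50 mm and 8.59 degrees, less where a joint would pass 70% of its speed; a pose out of reach is approached as far as the arm can. A call with a gripper value outside its range is refused whole. The fingers move at their own pace and stop on an object; FORCE is the grip in N (left out, the last holds). Time passes only in rows, so rows that repeat a pose let the fingers close. It gives the time, the measured TCP pose, the force and the opening at its end, in the units of the state.
- arm.state(): the state, without advancing time (a new reading comes with each control period).
- arm.grab_frame(name): name is "side" or "top" or "wrist"; returns a dict with "pixels" (400x640x3 uint8, blue, green, red), "fx", "fy", "cx", "cy" (pixels), "k1" (the pictures are not rectified: a ray, as slopes to the right and down, at radius r is drawn at 1 + k1 r^2 times it, then the intrinsics apply), "camera_from_world" (4x4, takes a point from world to camera coordinates). Camera axes: x right, y up, looking along -z (the intrinsics and any distortion apply to the point x, -y, -z); pixel columns grow to the right and rows downward; lengths in mm; the calibration is good to about 2 mm. A picture is of the moment at which its call begins. There is no depth.
- arm.sign_off(): hands the job in, once; it reports no verdict.
The state is a dict: "t": time; "qpos": joint angles; "dq": joint speeds; "joint_efforts": joint torques, N m; "tool_pos": TCP position; "tcp_rot": TCP orientation; "wrist_force": force on the tool from outside, world axes, zero at the start; "ft_torque": the same for the moment, N m; "width": opening from 0.0 (shut) to 1.0 (fully open).
Only numpy, scipy, OpenCV 4.12 (cv2) and the standard library are available. Lean on these libraries where they do the work, as an engineer would, in place of code of your own. Each camera call takes 0.05 s, during which the arm holds its last target.

## Working session

There is one attempt and no reset: what is moved stays moved. The work goes in short steps, Python scripts to look and compute and a shell command to move; the robot and the scene stay as the last step left them, time stands still between calls to the robot, and variables do not carry over. Pictures are saved under pics/ and viewed, and the job is handed in when it is done.

```bash
ls; mkdir -p pics
python3 - <<'E'
from station import arm
import cv2,numpy as np,pickle
for n in ["side","top","wrist"]:
    f=arm.grab_frame(n); cv2.imwrite(f"pics/{n}0.png",f["pixels"]); pickle.dump(f,open(f"pics/{n}0.pkl","wb"))
    print(n,f["fx"],f["k1"],np.round(np.linalg.inv(f["camera_from_world"]),3).tolist())
print(arm.state(),arm.grip_point_offset)
E
```

```text
pics
side 473.8989112759609 0.0455985792711628 [[1.0, -0.02, 0.014, 468.123], [0.022, 0.513, -0.858, -972.746], [0.01, 0.858, 0.513, 594.031], [0.0, 0.0, 0.0, 1.0]]
top 415.2990890482916 0.0034866039668629166 [[0.078, 0.977, -0.199, 246.82], [-0.997, 0.077, -0.013, -81.268], [0.003, 0.199, 0.98, 1116.023], [0.0, 0.0, 0.0, 1.0]]
wrist 343.05395021470684 -0.013582385587766522 [[0.367, -0.897, -0.247, 170.794], [0.93, 0.354, 0.1, 631.908], [-0.003, -0.266, 0.964, 383.006], [0.0, 0.0, 0.0, 1.0]]
{'t': 0.15, 'qpos': array([ 1.11136108e+00,  1.24363009e-01,  1.65137065e+00, -3.00539867e-05,
        1.36749541e+00, -8.26174554e-02]), 'dq': array([-1.46786991e-03, -3.68799622e-04, -3.89550908e-03,  8.78311019e-04,
       -1.10710672e-03, -1.04234162e-06]), 'joint_efforts': array([-9.16274621e-04, -4.18199050e+01, -3.60468757e+01,  7.73877860e-02,
        4.69162990e-02, -1.04618669e-04]), 'tool_pos': array([238.99711282, 603.92397687, 213.65832085]), 'tcp_rot': array([[ 3.67957154e-01,  9.29842483e-01, -6.99270187e-04],
       [ 9.29841312e-01, -3.67957803e-01, -1.47977205e-03],
       [-1.63325684e-03, -1.05717594e-04, -9.99998661e-01]]), 'wrist_force': array([ 0.35384283, -0.09787536, -0.39569988]), 'ft_torque': array([ 0.05594161, -0.0097884 , -0.01844984]), 'width': 1.0021594559075258} 18.8
```

View pics/side0.png

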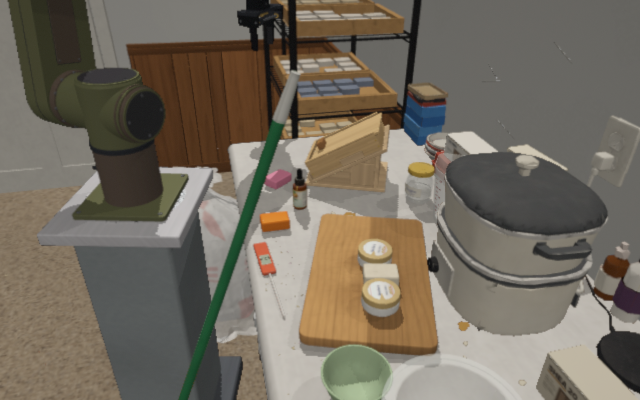

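View pics/top0.png

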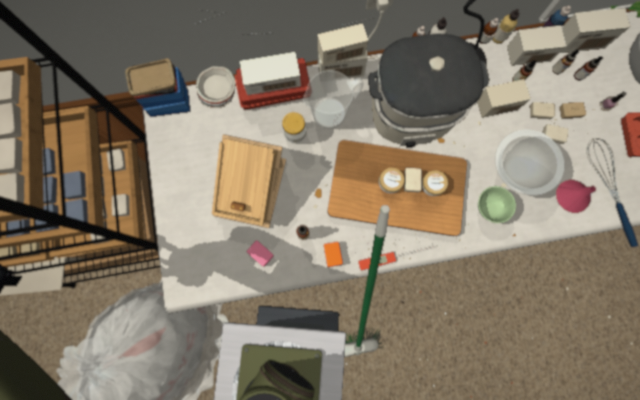

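View pics/wrist0.png

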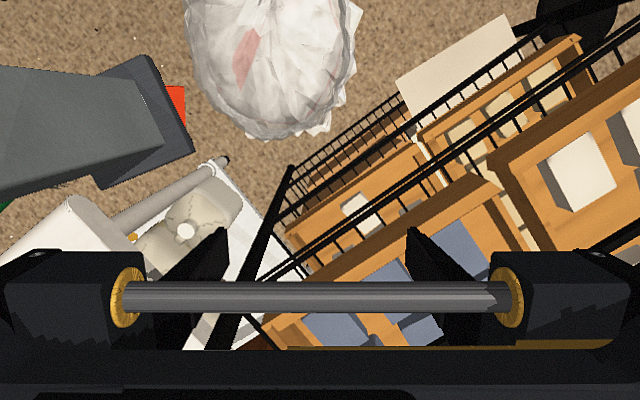

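The top view shows the box at (247,182) with its pull block at (240,206), the soap at (413,180) between pots at (391,180) and (435,182), and the bottle at (302,232). I'll enlarge these.

Run:
```python
import cv2
t=cv2.imread("pics/top0.png"); s=cv2.imread("pics/side0.png")
cv2.imwrite("pics/c1.png",cv2.resize(t[130:235,205:290],None,fx=7,fy=5.7,interpolation=cv2.INTER_CUBIC) if 0 else cv2.resize(t[130:235,200:330],None,fx=5.7,fy=5.7,interpolation=cv2.INTER_CUBIC))
cv2.imwrite("pics/c2.png",cv2.resize(t[135:240,325:475],None,fx=5.3,fy=5.3,interpolation=cv2.INTER_CUBIC))
cv2.imwrite("pics/c3.png",cv2.resize(s[105:215,280:400],None,fx=5.4,fy=5.4,interpolation=cv2.INTER_CUBIC))
cv2.imwrite("pics/c4.png",cv2.resize(s[230:330,340:420],None,fx=6,fy=6,interpolation=cv2.INTER_CUBIC))
```

```text
(no output)
```

View pics/c1.png

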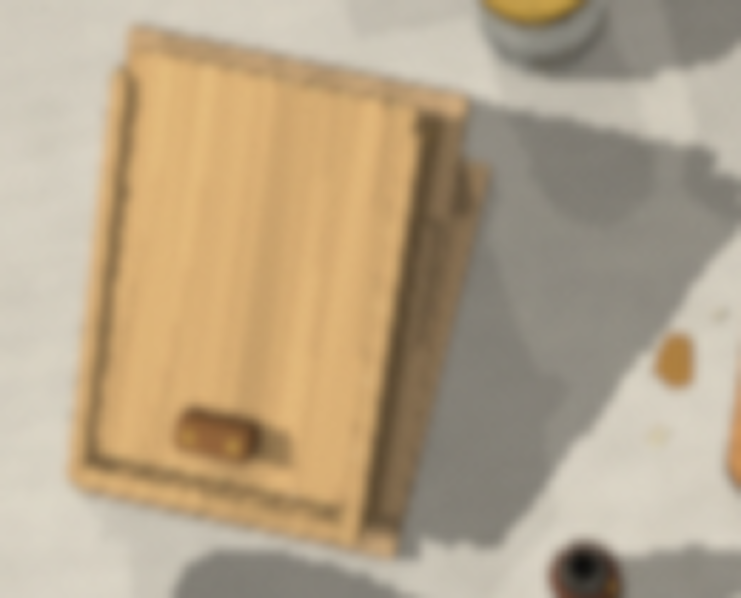

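View pics/c2.png

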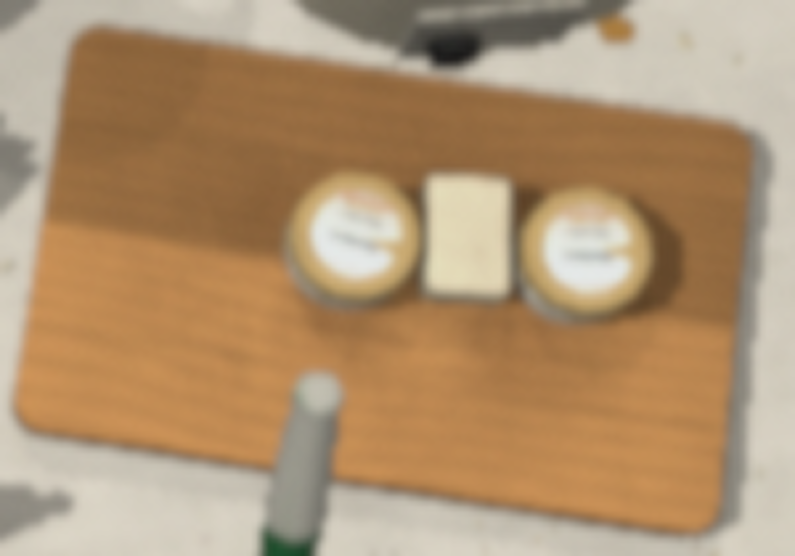

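View pics/c3.png

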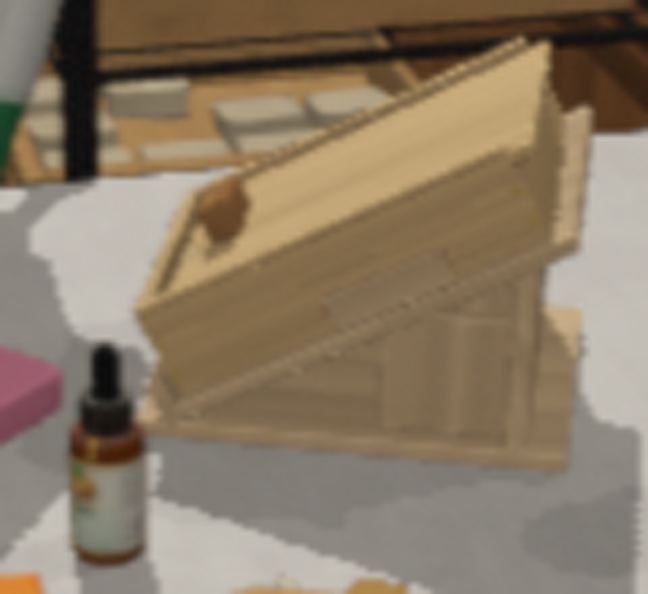

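View pics/c4.png

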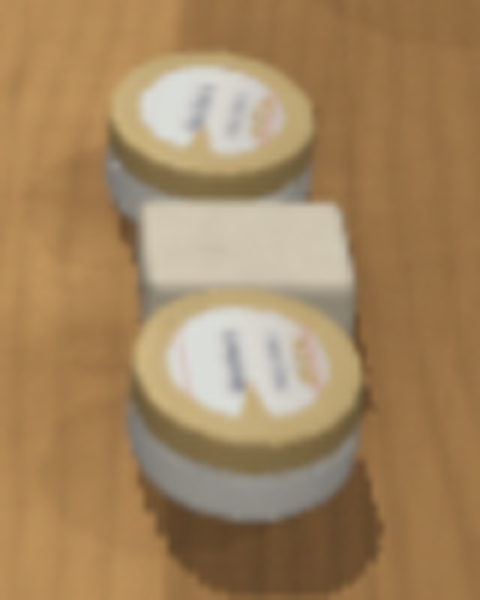

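```bash
cat > h.py <<'E'
import numpy as np, cv2, pickle
from scipy.optimize import least_squares
def proj(f,P):
    P=np.atleast_2d(P); M=f["camera_from_world"]
    c=P@M[:3,:3].T+M[:3,3]; s=np.c_[c[:,0]/-c[:,2],-c[:,1]/-c[:,2]]
    s=s*(1+f["k1"]*(s**2).sum(1,keepdims=True))
    return s*[f["fx"],f["fy"]]+[f["cx"],f["cy"]]
def ray(f,p):
    d=(np.array(p,float)-[f["cx"],f["cy"]])/[f["fx"],f["fy"]]; s=d.copy()
    for _ in range(20): s=d/(1+f["k1"]*(s@s))
    M=np.linalg.inv(f["camera_from_world"]); v=M[:3,:3]@[s[0],-s[1],-1]
    return M[:3,3],v
def atz(f,p,z):
    o,v=ray(f,p); return o+v*(z-o[2])/v[2]
def Rbox(yaw):
    c,s=np.cos(yaw),np.sin(yaw); t=np.pi/6
    return np.array([[c,-s,0],[s,c,0],[0,0,1]])@np.array([[np.cos(t),0,-np.sin(t)],[0,1,0],[np.sin(t),0,np.cos(t)]])
def load(n): return pickle.load(open(f"pics/{n}.pkl","rb"))
def fitbox(obs,x0=(460,280,80,0)):
    # obs: list (frame, pixel, boxpoint)  ; pose x,y,z,yaw
    def r(q):
        R=Rbox(q[3]); return np.concatenate([(proj(f,R@np.array(b)+q[:3])[0]-p) for f,p,b in obs])
    s=least_squares(r,x0,x_scale=[10,10,10,.1],loss="soft_l1"); return s.x,r(s.x).reshape(-1,2)
E
python3 - <<'E'
from h import *
t=load("top0");s=load("side0")
T=lambda x,y:(200+x/5.7,130+y/5.7); S=lambda x,y:(280+x/5.4,105+y/5.4)
obs=[(t,T(72,485),(-95,68,47)),(t,T(395,555),(-95,-68,47)),(t,T(117,65),(95,68,47)),(s,S(140,305),(-95,-68,47)),(s,S(192,190),(-95,68,47)),(s,S(525,150),(95,-68,47))]
q,r=fitbox(obs);print(np.round(q,3),np.degrees(q[3]));print(np.round(r,1))
# block: solve cover s
R=Rbox(q[3])
for sx in (-65,-55,-45):
    P=R@np.array([sx,0,52])+q[:3]; print(sx,P,proj(t,P),proj(s,P))
print("obs block",T(217,435),S(222,210))
T2=lambda x,y:(325+x/5.3,135+y/5.3); S2=lambda x,y:(340+x/6,230+y/6)
print("soap corners top z48",[np.round(atz(t,T2(*c),48),1)[:2] for c in [(428,176),(510,180),(510,295),(424,292)]])
print("side",[np.round(atz(s,S2(*c),48),1)[:2] for c in [(142,203),(342,205),(352,287),(143,282)]])
print("pots",atz(t,T2(355,238),51),atz(t,T2(588,250),51))
print("pots s",atz(s,S2(210,118),51),atz(s,S2(247,362),51))
print("bottle",atz(t,T(585,570),102))
E
```

```text
[ 5.19019e+02  1.20629e+02  7.24420e+01 -9.60000e-02] -5.482402069683816
[[ 2.3 -1.2]
 [-2.4 -4.5]
 [-0.  -0.5]
 [-0.4  1.9]
 [-2.5  0.4]
 [-1.6 -1.7]]
-65 [437.10372069 128.49087918  84.97544611] [[241.4462062  208.04037737]] [[318.59716349 145.14175522]]
-55 [445.72435917 127.66347833  89.97544611] [[241.80752931 204.33601493]] [[321.99251544 143.54207617]]
-45 [454.34499765 126.83607749  94.97544611] [[242.17102153 200.60896327]] [[325.40730054 141.93293852]]
obs block (238.0701754385965, 206.31578947368422) (321.1111111111111, 143.88888888888889)
soap corners top z48 [array([ 586.5, -289.5]), array([ 587.7, -330.9]), array([ 527.9, -332.6]), array([ 526.1, -289.8])]
side [array([ 531.9, -297.2]), array([ 592.2, -295.9]), array([ 590.9, -333.3]), array([ 530.3, -333.3])]
pots [ 550.39076377 -253.70559389   51.        ] [ 553.35711388 -370.15009511   51.        ]
pots s [ 555.00133954 -258.36909533   51.        ] [ 557.24908577 -369.5485976    51.        ]
bottle [390.96279188 -31.47326962 102.        ]
```

```bash
cat >> h.py <<'E'
from scipy.spatial.transform import Rotation as Ro
def row(st,P,R):
    """single-row numbers from state to target TCP P, rot R"""
    R0=st["tcp_rot"]; w=Ro.from_matrix(R0.T@R).as_rotvec(); d=R0.T@(np.array(P)-st["tool_pos"])
    print("ROW",np.round(w,3).tolist(),np.round(d,1).tolist(),"dist",round(float(np.linalg.norm(d))),"deg",round(float(np.degrees(np.linalg.norm(w)))))
def Rtool_box(yaw):
    B=Rbox(yaw); return np.c_[B[:,1],B[:,0],-B[:,2]]
def Rdown(psi):
    c,s=np.cos(psi),np.sin(psi); return np.array([[c,s,0],[s,-c,0],[0,0,-1.]])
E
python3 - <<'E'
from h import *; from station import arm
st=arm.state(); R=Rtool_box(-.096); row(st,[384,133,225],R)
E
```

```text
ROW [-0.52, 0.075, -0.274] [-384.5, 308.1, -10.7] dist 493 deg 34
```

```bash
python3 -m pendant '[[[-0.17,0.025,-0.09,-128,103,-10,100],[-0.52,0.075,-0.274,-384.5,308,-10.7,100],[-0.52,0.075,-0.274,-384.5,308,-10.7,100],[-0.52,0.075,-0.274,-384.5,308,-10.7,100],[-0.52,0.075,-0.274,-384.5,308,-10.7,100],[-0.52,0.075,-0.274,-384.5,308,-10.7,100],[-0.52,0.075,-0.274,-384.5,308,-10.7,100],[-0.52,0.075,-0.274,-384.5,308,-10.7,100],[-0.52,0.075,-0.274,-384.5,308,-10.7,100],[-0.52,0.075,-0.274,-384.5,308,-10.7,100],[-0.52,0.075,-0.274,-384.5,308,-10.7,100],[-0.52,0.075,-0.274,-384.5,308,-10.7,100]]]'
cat > snap.py <<'E'
import sys,cv2,pickle; from station import arm
n,tag=sys.argv[1:3]; f=arm.grab_frame(n); cv2.imwrite(f"pics/{n}{tag}.png",f["pixels"]); pickle.dump(f,open(f"pics/{n}{tag}.pkl","wb"))
s=arm.state(); print(s["t"],s["tool_pos"].round(1),s["qpos"].round(3),s["wrist_force"].round(1),round(s["width"],3)); open("kin.txt","a").write(repr((s["qpos"].tolist(),s["tool_pos"].tolist(),s["tcp_rot"].tolist()))+"\n")
E
python3 snap.py wrist 1
```

```text
t: 1.35
tool_pos: [384.2, 131.6, 224.9]
tcp_rot: [[0.101, 0.862, 0.497], [0.995, -0.088, -0.05], [0.001, 0.5, -0.866]]
wrist_force: [0.1, 0.6, 0.8]
width: 0.997
1.4 [383.8 133.1 224.8] [ 0.36  -0.843  2.42  -0.249  1.1   -1.053] [-0.6 -0.  -0.2] 1.0
```

View pics/wrist1.png

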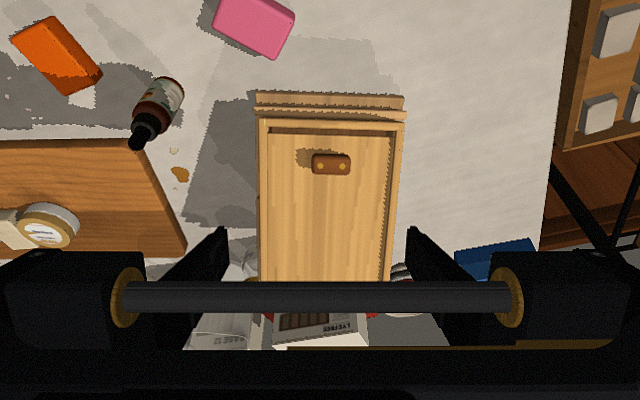

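Run:
```python
import cv2
t=cv2.imread("pics/wrist1.png")
cv2.imwrite("pics/w1a.png",cv2.resize(t[80:190,240:420],None,fx=4.4,fy=4.4,interpolation=cv2.INTER_CUBIC))
```

```text
(no output)
```

View pics/w1a.png

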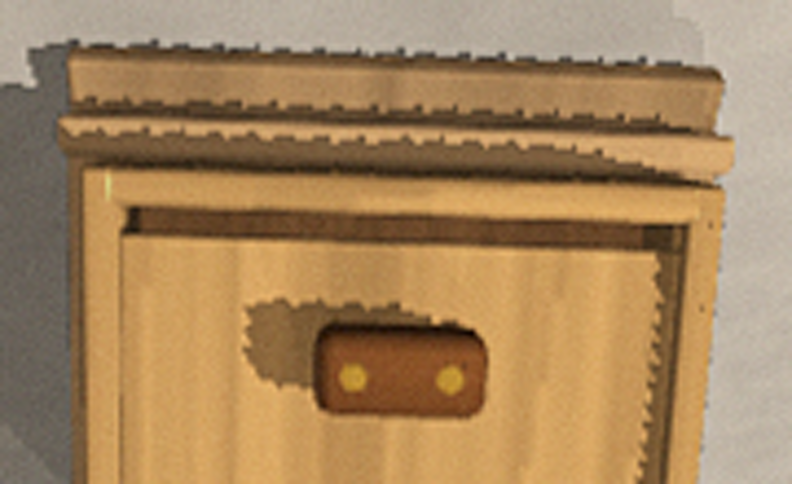

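Run:
```python
from h import *
t=load("top0");s=load("side0");w=load("wrist1")
T=lambda x,y:(200+x/5.7,130+y/5.7); S=lambda x,y:(280+x/5.4,105+y/5.4);W=lambda x,y:(240+x/4.4,80+y/4.4)
o1=[(w,W(83,168),(-95,-68,47)),(w,W(722,186),(-95,68,47)),(w,W(122,207),(-87,-60,47)),(w,W(688,225),(-87,60,47))]
o2=[(t,T(72,485),(-95,68,47)),(t,T(395,555),(-95,-68,47)),(t,T(117,65),(95,68,47)),(s,S(140,305),(-95,-68,47)),(s,S(192,190),(-95,68,47))]
for o in (o1,o1+o2):
    q,r=fitbox(o);print(np.round(q,3),np.degrees(q[3]));print(np.round(r,1).tolist())
    R=Rbox(q[3])
    for sx in (-65,-55,-45):
        print(sx,proj(w,R@[sx,0,62]+q[:3]))
print(W(402,379))
```

```text
[ 5.19412e+02  1.29322e+02  6.70150e+01 -1.35000e-01] -7.716678428526334
[[0.1, -0.1], [0.7, 0.2], [-0.1, 0.1], [-0.8, -0.3]]
-65 [[331.92887733 154.78051788]]
-55 [[331.477875   165.61713852]]
-45 [[331.03395063 176.27508365]]
[ 5.19033e+02  1.28761e+02  6.74120e+01 -1.38000e-01] -7.909881384222272
[[-0.3, -0.3], [0.6, 0.4], [-0.4, -0.1], [-1.0, -0.1], [-1.7, -2.5], [-7.3, -3.7], [-1.6, -0.9], [-1.0, 1.3], [-1.0, 0.3]]
-65 [[331.6214807  154.78582363]]
-55 [[331.14053541 165.63877098]]
-45 [[330.66718206 176.3125417 ]]
(331.3636363636364, 166.13636363636363)
```

```bash
cat >> h.py <<'E'
Q=np.array([519.2,129,67.2]); YAW=-.137
def bx(p): return Rbox(YAW)@np.array(p,float)+Q
def inbox(P): return Rbox(YAW).T@(np.array(P)-Q)
E
python3 - <<'E'
from h import *; from station import arm
st=arm.state(); R=Rtool_box(YAW); print(bx([-54.5,0,52]))
row(st,bx([-54.5,0,80]),R);row(st,bx([-54.5,0,48]),R)
E
```

```text
[446.68747199 138.99683829  84.983321  ]
ROW [-0.001, -0.02, 0.034] [12.4, -16.1, 124.1] dist 126 deg 2
ROW [-0.001, -0.02, 0.034] [11.8, -16.1, 156.1] dist 157 deg 2
```

```bash
python3 -m pendant '[[[0,-0.02,0.034,6,-8,40,70],[0,-0.02,0.034,12,-16,80,70],[0,-0.02,0.034,12,-16,105,70],[0,-0.02,0.034,12,-16,124,70],[0,-0.02,0.034,12,-16,124,70],[0,-0.02,0.034,12,-16,124,70]]]'
python3 snap.py wrist 2; python3 snap.py side 2
```

```text
t: 2.0
tool_pos: [432.0, 142.4, 109.1]
tcp_rot: [[0.132, 0.86, 0.494], [0.991, -0.114, -0.066], [-0.001, 0.498, -0.867]]
wrist_force: [0.4, 0.1, -0.4]
width: 0.701
2.05 [432.6 142.3 110.1] [ 0.348 -0.554  2.465 -0.332  0.786 -0.906] [-0.2 -0.5  0.3] 0.702
2.1 [433.  142.1 110.8] [ 0.347 -0.555  2.465 -0.333  0.785 -0.907] [0.6 0.1 0.1] 0.698
```

View pics/wrist2.png

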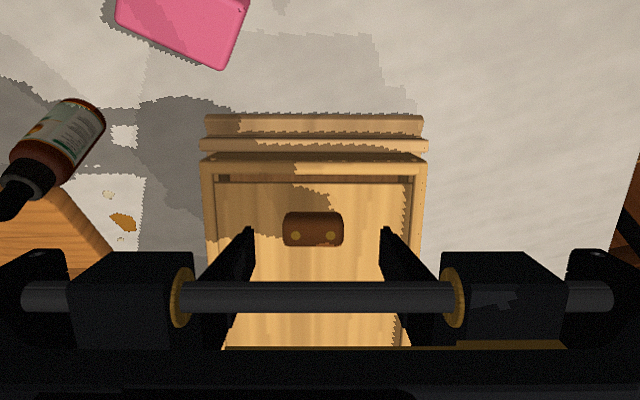

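View pics/side2.png

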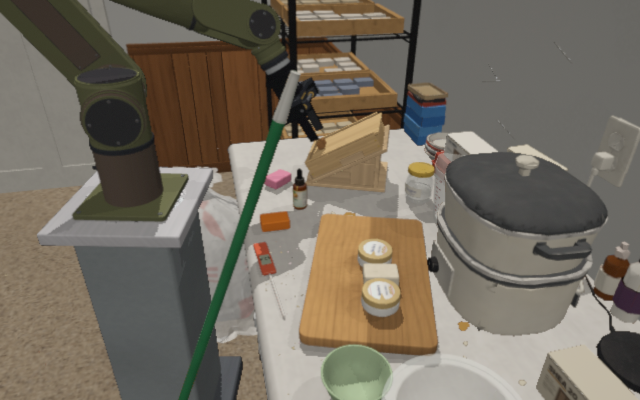

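Wrist: block centred at (313,232), finger tips at (250,232) and (384,232), centred on the block. The bottle is clear to the left. I'll refit the rim from this closer view.

Run:
```python
import cv2
from h import *; from station import arm
t=cv2.imread("pics/wrist2.png"); w=load("wrist2")
cv2.imwrite("pics/w2a.png",cv2.resize(t[105:260,190:440],None,fx=3.2,fy=3.2,interpolation=cv2.INTER_CUBIC))
for b in [(-95,-68,47),(-95,68,47),(-87,-60,47),(-87,60,47),(-63.5,-18,62),(-63.5,18,62),(-45.5,-18,62),(-45.5,18,62)]:
    p=proj(w,bx(b))[0]; print(b,((p-[190,105])*3.2).round())
print(inbox(arm.state()["tool_pos"]))
```

```text
(-95, -68, 47) [ 32. 180.]
(-95, 68, 47) [761. 183.]
(-87, -60, 47) [ 78. 222.]
(-87, 60, 47) [715. 225.]
(-63.5, -18, 62) [296. 368.]
(-63.5, 18, 62) [495. 368.]
(-45.5, -18, 62) [298. 460.]
(-45.5, 18, 62) [493. 461.]
[-53.75450429   1.15821667  81.34314179]
```

View pics/w2a.png

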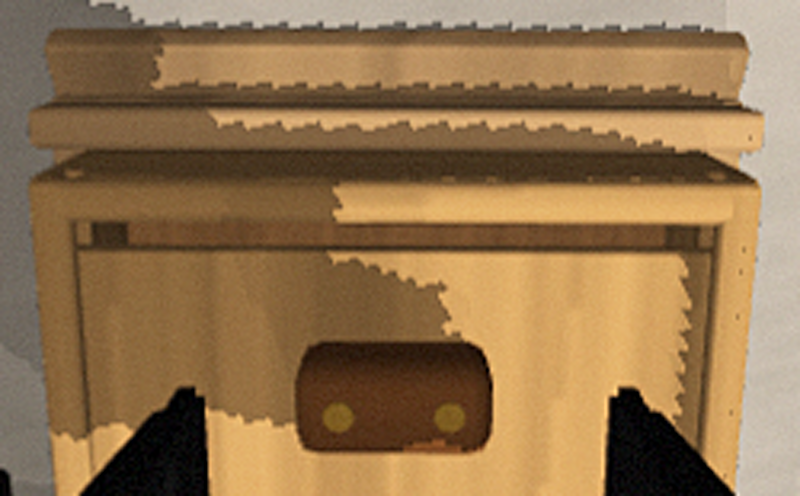

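```bash
python3 -m pendant '[[[0,0,0,-1,-1,15,60],[0,0,0,-1,-1.5,28,60],[0,0,0,-1,-1.5,33,60],[0,0,0,-1,-1.5,33,60],[0,0,0,-1,-1.5,33,0],[0,0,0,-1,-1.5,33,0],[0,0,0,-1,-1.5,33,0],[0,0,0,-1,-1.5,33,0],[0,0,0,-1,-1.5,33,0]]]' 20
python3 - <<'E'
from h import *; from station import arm
s=arm.state(); print(inbox(s["tool_pos"]),s["width"]*95,s["qpos"],s["wrist_force"])
row(s,bx([48,0,48]),Rtool_box(YAW))
E
```

```text
t: 3.0
tool_pos: [447.8, 138.1, 82.0]
tcp_rot: [[0.134, 0.858, 0.496], [0.991, -0.115, -0.069], [-0.002, 0.5, -0.866]]
wrist_force: [-3.9, -5.4, 5.6]
width: 0.375
[-54.98284219  -0.78052611  48.78272211] 35.6707537381281 [ 0.32343908 -0.46523605  2.4632177  -0.35387501  0.69722175 -0.89234171] [-3.86590511 -5.35316723  5.57759927]
ROW [0.0, 0.0, 0.003] [0.5, 103.0, 0.8] dist 103 deg 0
```

```bash
python3 -m pendant '[[[0,0,0,0,6,0,0],[0,0,0,0,16,0,0],[0,0,0,0,28,0,0],[0,0,0,0,40,0,0],[0,0,0,0,52,0,0],[0,0,0,0,64,0,0],[0,0,0,0,75,0,0],[0,0,0,0,84,0,0],[0,0,0,0,90,0,0],[0,0,0,0,93,0,0],[0,0,0,0,94,0,0]]]'
python3 - <<'E'
from h import *; from station import arm
s=arm.state(); print(inbox(s["tool_pos"]),s["width"]*95,s["qpos"],Rbox(YAW).T@s["wrist_force"])
E
```

```text
t: 4.1
tool_pos: [528.8, 126.8, 129.2]
tcp_rot: [[0.134, 0.858, 0.495], [0.991, -0.115, -0.069], [-0.003, 0.5, -0.866]]
wrist_force: [-5.5, -3.5, 3.6]
width: 0.375
[39.4888303  -0.90706338 48.81575358] 35.635514531360194 [ 0.23496167 -0.32507332  2.28112103 -0.28352597  0.71234716 -1.03104559] [-2.49561519 -4.18471233  5.65297439]
```

```bash
python3 -m pendant '[[[0,0,0,0,0.7,0,0],[0,0,0,0,1.4,0,0],[0,0,0,0,2,0,0]]]'
python3 - <<'E'
from h import *; from station import arm
s=arm.state(); print(inbox(s["tool_pos"]),s["width"]*95,Rbox(YAW).T@s["wrist_force"])
E
python3 -m pendant '[[[0,0,0,0,0,0,60],[0,0,0,0,0,0,60],[0,0,0,0,0,-25,70],[0,0,0,0,0,-60,90],[0,0,0,0,0,-95,90],[0,0,0,0,-40,-110,90],[0,0,0,0,-70,-110,90],[0,0,0,0,-70,-110,90]]]'
python3 snap.py wrist 3;python3 snap.py side 3; cat kin.txt | wc -l
```

```text
t: 4.4
tool_pos: [529.5, 126.6, 129.6]
tcp_rot: [[0.135, 0.86, 0.493], [0.991, -0.116, -0.07], [-0.003, 0.498, -0.867]]
wrist_force: [-11.6, 1.1, 4.7]
width: 0.38
[40.35576549 -0.97191173 48.73568135] 36.05345686980704 [-7.70870985 -0.52367552  9.92307251]
t: 5.2
tool_pos: [412.9, 142.8, 188.1]
tcp_rot: [[0.133, 0.861, 0.492], [0.991, -0.114, -0.068], [-0.003, 0.497, -0.868]]
wrist_force: [-0.0, 0.3, 0.1]
width: 0.899
5.25 [414.5 142.8 189.5] [ 0.371 -0.697  2.407 -0.295  0.987 -0.959] [-0.2  0.6 -0.9] 0.9
5.3 [415.5 142.7 190.6] [ 0.37  -0.695  2.405 -0.295  0.986 -0.959] [-0.  -0.  -0.9] 0.9
5
```

View pics/wrist3.png

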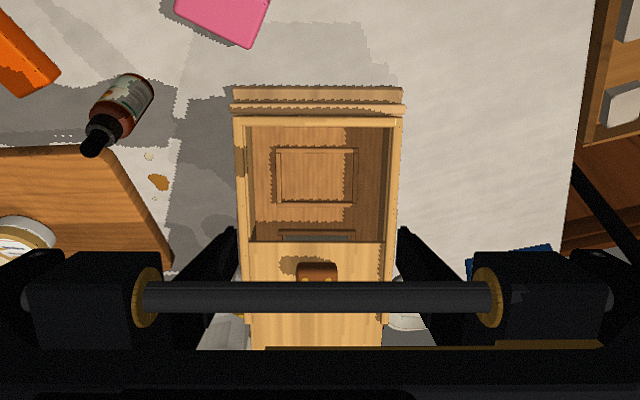

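View pics/side3.png

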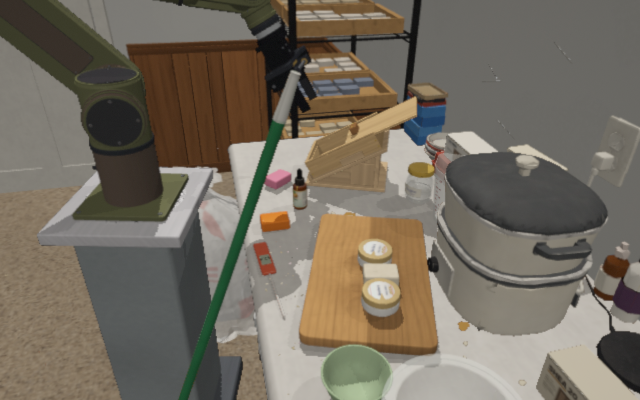

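Run:
```python
from h import *
D=[eval(l) for l in open("kin.txt")]
D.append(([1.11136108e+00,1.24363009e-01,1.65137065e+00,-3.0e-05,1.36749541e+00,-8.26e-02],[238.997,603.924,213.658],[[.368,.93,-.0007],[.93,-.368,-.0015],[-.0016,-.0001,-1]]))
Rz=lambda a:Ro.from_euler('z',a).as_matrix();Ry=lambda a:Ro.from_euler('y',a).as_matrix()
for s4 in (1,-1):
  def fk(q,p,full=False):
    a1,b,d1,a2,e,d4,d6=p
    A=Rz(q[0]);S=A@[a1,b,d1];B=A@Ry(q[1]);E=S+B@[0,0,a2];C=B@Ry(q[2]);W=E+C@[e,0,d4];F=C@Rz(s4*q[3])@Ry(q[4]);T=W+F@[0,0,d6]
    return (S,E,W,T,F)
  r=lambda p:np.concatenate([np.r_[(fk(q,p)[3]-t)] for q,t,R in D]+[1e-3*np.array(p)])
  s=least_squares(r,[0,50,300,400,0,400,300]); print(s4,np.abs(s.fun[:-7]).max(),s.x.round(1))
  for q,t,R in D[-2:]: print(fk(q,s.x)[4][:,2],np.array(R)[:,2])
```

```text
1 0.003254688722250876 [  0.   53.6 223.2 452.4  42.4 613.1 292.1]
[ 0.49435323 -0.06850846 -0.86655726] [ 0.49435323 -0.06850846 -0.86655726]
[-6.99319615e-04 -1.47975272e-03 -9.99998661e-01] [-7.0e-04 -1.5e-03 -1.0e+00]
-1 5.939157474523995 [ 220.2   52.9 -230.9  101.3 -144.4  391.5 -288.4]
[ 0.31862119  0.38413417 -0.86655726] [ 0.49435323 -0.06850846 -0.86655726]
[-7.51990262e-04 -1.45369415e-03 -9.99998661e-01] [-7.0e-04 -1.5e-03 -1.0e+00]
```

```bash
cat >> h.py <<'E'
Rz=lambda a:Ro.from_euler('z',a).as_matrix();Ry=lambda a:Ro.from_euler('y',a).as_matrix()
KP=[0,53.6,223.2,452.4,42.4,613.1,292.1]
def fk(q,p=KP):
    a1,b,d1,a2,e,d4,d6=p
    A=Rz(q[0]);S=A@[a1,b,d1];B=A@Ry(q[1]);E=S+B@[0,0,a2];C=B@Ry(q[2]);E2=E+C@[e,0,0];W=E2+C@[0,0,d4];F=C@Rz(q[3])@Ry(q[4])
    T=W+F@[0,0,d6]; X=F@Rz(q[5])@[-1,0,0]
    return dict(S=S,E=E,E2=E2,W=W,T=T,F=F,X=X)
def ik(P,R,q0):
    f=lambda q:np.r_[(fk(q)["T"]-P)/100,fk(q)["F"][:,2]-R[:,2],fk(q)["X"]-R[:,0]]
    lo=[-2.61,-1.02,.03,-1.35,.32,-2.91];hi=[2.61,2.33,2.71,4.49,2.68,2.91]
    s=least_squares(f,np.clip(q0,np.array(lo)+.01,np.array(hi)-.01),bounds=(lo,hi)); return s.x,np.abs(s.fun).max()
E
python3 - <<'E'
from h import *
D=[eval(l) for l in open("kin.txt")]
print(fk(D[-1][0])["X"],np.array(D[-1][2])[:,0])
b0=np.array([380,-200,290.])
for P in [(559,-313,33),(559,-313,80),(559,-313,150),(559,-313,250),(555,-250,250),(560,-100,330)]:
    q,e=ik(P,Rdown(0.0),[-.6,.3,1.8,0,1.2,-.6]); k=fk(q)
    s=np.linspace(0,1,200)[:,None]; L=k["E2"]+(k["W"]-k["E2"])*s; i=np.argmin(np.linalg.norm(L-b0,axis=1))
    # height of line above broom end in xy
    j=np.argmin(np.linalg.norm((L-b0)[:,:2],axis=1))
    print(P,q.round(3),round(e,5),"E2",k["E2"].round(),"W",k["W"].round(),"dmin",np.linalg.norm(L[i]-b0).round(),"overhead",(L[j]-b0).round())
E
```

```text
[ 0.13392171  0.99099    -0.00194628] [ 0.13392171  0.99099    -0.00194628]
(559, -313, 33) [-0.594  0.274  1.802  0.     1.066 -0.594] 0.0 E2 [114. -13. 622.] W [ 559. -313.  325.] dmin 133.0 overhead [  5.   5. 151.]
(559, -313, 80) [-0.594  0.218  1.78   0.     1.143 -0.594] 0.0 E2 [ 97.  -1. 626.] W [ 559. -313.  372.] dmin 163.0 overhead [  5.   5. 178.]
(559, -313, 150) [-0.594  0.151  1.732  0.     1.259 -0.594] 0.0 E2 [ 75.  14. 630.] W [ 559. -313.  442.] dmin 210.0 overhead [  4.   5. 220.]
(559, -313, 250) [-0.594  0.084  1.634  0.     1.424 -0.594] 0.0 E2 [ 56.  27. 632.] W [ 559. -313.  542.] dmin 280.0 overhead [  5.   5. 283.]
(555, -250, 250) [-0.511  0.014  1.706  0.     1.421 -0.511] 0.0 E2 [ 26.  47. 634.] W [ 555. -250.  542.] dmin 279.0 overhead [ 21.  36. 279.]
(560, -100, 330) [-0.271 -0.102  1.687  0.     1.557 -0.271] 0.0 E2 [-31.  64. 631.] W [ 560. -100.  622.] dmin 364.0 overhead [ 38. 140. 334.]
```

Run:
```python
from h import *; from station import arm
s=arm.state(); row(s,[520,0,270],Rdown(.7)); row(s,[555,-300,250],Rdown(0.0))
```

```text
ROW [0.499, -0.191, 0.72] [-127.6, 145.8, -7.4] dist 194 deg 51
ROW [0.43, -0.373, 1.402] [-420.2, 200.4, 47.8] dist 468 deg 87
```

```bash
python3 -m pendant '[[[0.499,-0.191,0.72,-60,70,-30,90],[0.499,-0.191,0.72,-127,146,-7,90],[0.499,-0.191,0.72,-127,146,-7,90],[0.499,-0.191,0.72,-127,146,-7,90],[0.499,-0.191,0.72,-127,146,-7,90],[0.499,-0.191,0.72,-127,146,-7,90],[0.43,-0.373,1.402,-420,200,48,90],[0.43,-0.373,1.402,-420,200,48,90],[0.43,-0.373,1.402,-420,200,48,90],[0.43,-0.373,1.402,-420,200,48,90],[0.43,-0.373,1.402,-420,200,48,90],[0.43,-0.373,1.402,-420,200,48,90]]]'
python3 - <<'E'
from h import *; from station import arm
s=arm.state(); row(s,[555,-300,250],Rdown(0.0))
E
```

```text
t: 6.5
tool_pos: [555.4, -300.9, 249.6]
tcp_rot: [[1.0, -0.003, 0.002], [-0.003, -1.0, -0.001], [0.002, 0.001, -1.0]]
wrist_force: [1.1, 0.5, 1.0]
width: 0.9
ROW [0.001, -0.002, -0.003] [-0.4, -0.9, -0.4] dist 1 deg 0
```

```bash
python3 snap.py wrist 4; python3 snap.py top 4;  python3 snap.py side 4
```

```text
6.55 [ 554.9 -307.7  248.1] [-0.589  0.07   1.652 -0.004  1.417 -0.582] [-2.7 -3.  -0.1] 0.902
6.6 [ 554.7 -303.9  248.1] [-0.585  0.067  1.655 -0.002  1.419 -0.578] [ 0.3 -0.   0.2] 0.901
6.65 [ 554.8 -301.2  248.5] [-0.582  0.065  1.657 -0.     1.421 -0.577] [ 0.2  0.8 -0. ] 0.902
```

View pics/wrist4.png

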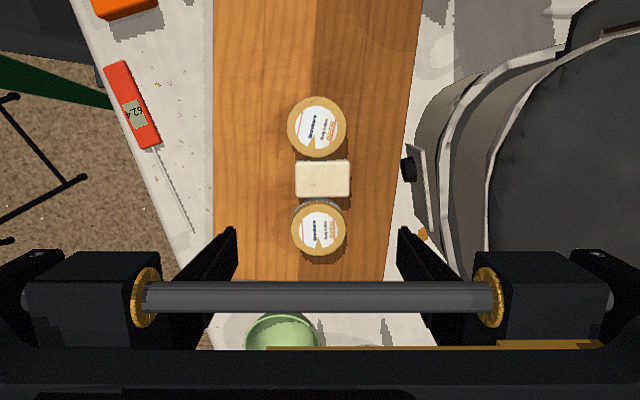

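View pics/side4.png

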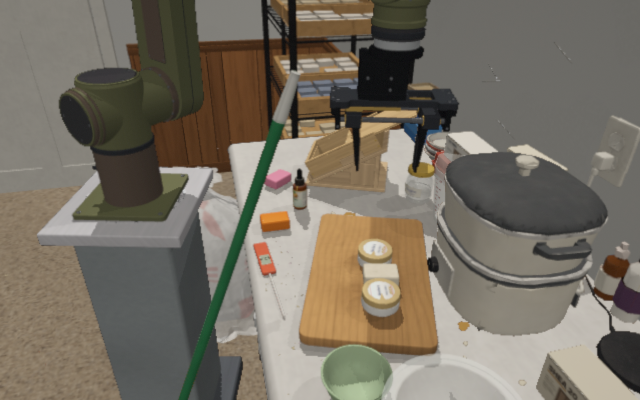

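Run:
```python
import cv2
from h import *
w=load("wrist4");s=load("side0");t=load("top0")
def tri(obs):
    A=[];b=[]
    for f,p in obs:
        o,v=ray(f,p); v/=np.linalg.norm(v); M=np.eye(3)-np.outer(v,v); A.append(M);b.append(M@o)
    P=np.linalg.lstsq(np.vstack(A),np.concatenate(b),rcond=None)[0]; return P.round(1),[proj(f,P)[0].round(1) for f,_ in obs]
print("knob",tri([(w,(407,168)),(s,(433,265)),(t,(410,143))]))
im=w["pixels"]
cv2.imwrite("pics/w4a.png",cv2.resize(im[90:265,270:450],None,fx=3.4,fy=3.4,interpolation=cv2.INTER_CUBIC))
cv2.imwrite("pics/t4a.png",cv2.resize(t["pixels"][30:160,350:500],None,fx=4.6,fy=4.6,interpolation=cv2.INTER_CUBIC))
```

```text
knob (array([ 656.7, -297.4,   49.6]), [array([407.7, 168.6]), array([433.2, 264.9]), array([409.8, 143.4])])
```

View pics/w4a.png

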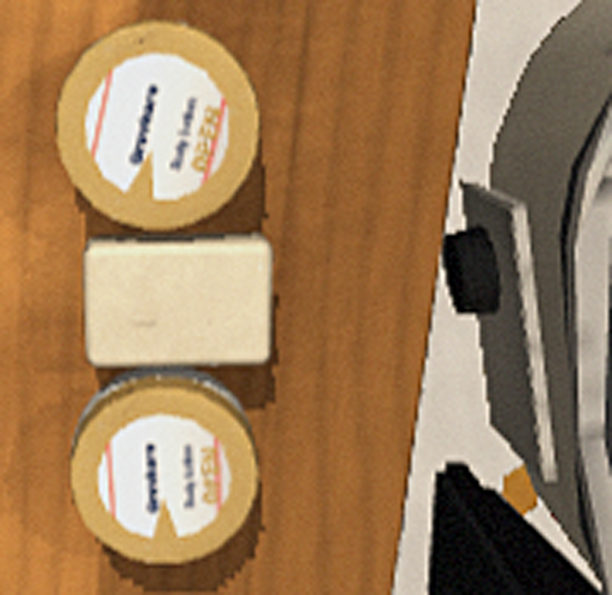

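View pics/t4a.png

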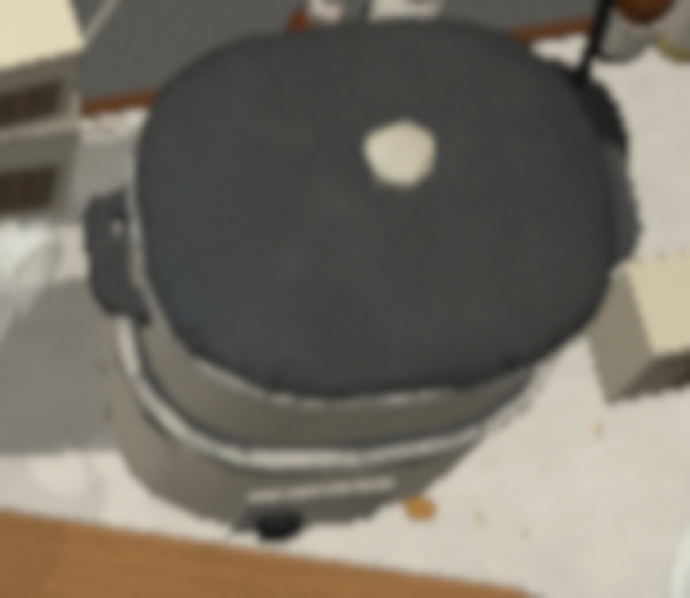

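Run:
```python
from h import *; from station import arm
w=load("wrist4");C=[(86,240),(270,238),(271,362),(88,365)]
P=np.array([atz(w,(270+x/3.4,90+y/3.4),48) for x,y in C]);print(P.round(1).tolist())
print(P.mean(0),[np.linalg.norm(P[i]-P[(i+1)%4]).round(1) for i in range(4)])
d=P[1]-P[0]+P[2]-P[3]; a=np.arctan2(d[1],d[0]);print("ang",a,np.arctan2(*(P[1]-P[2]+P[0]-P[3])[[0,1]]))
for c in [(157,125),(165,468)]: print("pot",atz(w,(270+c[0]/3.4,90+c[1]/3.4),51))
s=arm.state(); row(s,[*P.mean(0)[:2],90],Rdown(a));row(s,[*P.mean(0)[:2],33],Rdown(a))
```

```text
[[533.8, -288.5, 48.0], [592.8, -288.1, 48.0], [594.1, -329.4, 48.0], [533.6, -330.2, 48.0]]
[ 563.56450889 -309.05397924   48.        ] [np.float64(59.1), np.float64(41.3), np.float64(60.5), np.float64(41.7)]
ang 0.011076495566027847 -0.013602339162029011
pot [ 556.65438404 -252.0898176    51.        ]
pot [ 558.99845344 -365.42968707   51.        ]
ROW [-0.0, 0.001, -0.016] [8.9, 7.9, 158.5] dist 159 deg 1
ROW [-0.0, 0.001, -0.016] [8.9, 7.9, 215.5] dist 216 deg 1
```

```bash
python3 -m pendant '[[[0,0,-0.012,2,3,40,95],[0,0,-0.012,5,6,80,95],[0,0,-0.012,5,8,115,95],[0,0,-0.012,5,8,138,95],[0,0,-0.012,5,8,140,95],[0,0,-0.012,5,8,140,95],[0,0,-0.012,5,8,140,95]]]'
python3 snap.py wrist 5;python3 snap.py wrist 6
python3 - <<'E'
import cv2
im=cv2.imread("pics/wrist6.png");cv2.imwrite("pics/w6a.png",cv2.resize(im[60:280,200:440],None,fx=2.7,fy=2.7,interpolation=cv2.INTER_CUBIC))
E
```

```text
t: 7.35
tool_pos: [561.2, -309.8, 110.9]
tcp_rot: [[1.0, 0.007, 0.003], [0.007, -1.0, -0.002], [0.003, 0.002, -1.0]]
wrist_force: [0.0, 0.1, -0.3]
width: 0.953
7.4 [ 561.2 -309.9  111.1] [-0.588  0.185  1.762  0.     1.191 -0.595] [ 0.8 -0.  -0.2] 0.95
7.45 [ 561.1 -309.9  111.1] [-0.588  0.185  1.762  0.     1.191 -0.595] [0.4 0.1 0.3] 0.945
```

View pics/w6a.png

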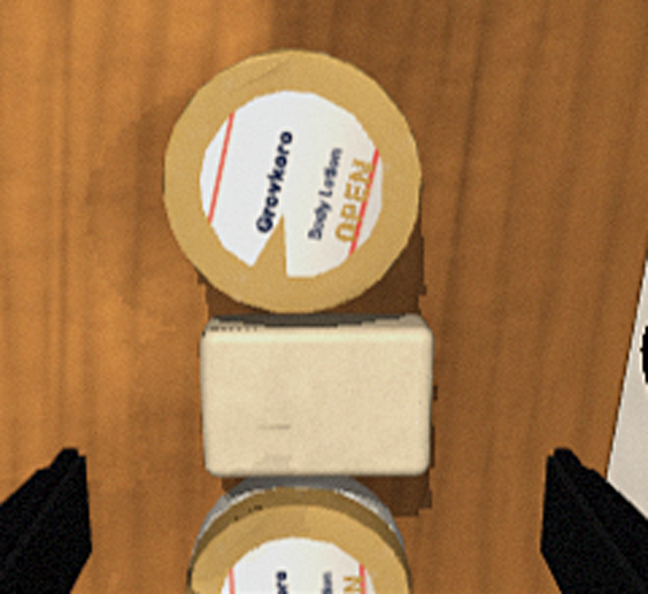

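Run:
```python
from h import *; from station import arm
w=load("wrist6");C=[(203,328),(431,322),(430,474),(207,476)]
P=np.array([atz(w,(200+x/2.7,60+y/2.7),48) for x,y in C]);print(P.round(1).tolist())
m=P.mean(0);print(m,[np.linalg.norm(P[i]-P[(i+1)%4]).round(1) for i in range(4)])
d=P[1]-P[0]+P[2]-P[3]; a=np.arctan2(d[1],d[0]);print("ang",a)
print("pot",atz(w,(200+291/2.7,60+180/2.7),51))
s=arm.state(); row(s,[*m[:2],33],Rdown(a))
k=fk(s["qpos"]);print(k["T"])
for u in [-47,47]: print(proj(w,s["tool_pos"]+s["tcp_rot"]@[u,0,0])*1-[200,60])
```

```text
[[533.8, -289.1, 48.0], [592.4, -287.1, 48.0], [593.9, -329.0, 48.0], [533.8, -330.0, 48.0]]
[ 563.49026979 -308.76399189   48.        ] [np.float64(58.7), np.float64(42.0), np.float64(60.1), np.float64(40.9)]
ang 0.024967171804342665
pot [ 556.46926458 -251.19557713   51.        ]
ROW [0.002, -0.003, -0.018] [2.1, -1.3, 78.1] dist 78 deg 1
[ 561.11443391 -309.8966321   111.13601727]
[[ 26.10820959 186.58972423]]
[[201.69894845 186.69727704]]
```

```bash
python3 -m pendant '[[[0,0,-0.01,0.5,-0.3,30,95],[0,0,-0.01,0.5,-0.3,55,95],[0,0,-0.01,0.5,-0.3,70,95],[0,0,-0.01,0.5,-0.3,76,95],[0,0,-0.01,0.5,-0.3,76,95],[0,0,-0.01,0.5,-0.3,76,0],[0,0,-0.01,0.5,-0.3,76,0],[0,0,-0.01,0.5,-0.3,76,0],[0,0,-0.01,0.5,-0.3,76,0],[0,0,-0.01,0.5,-0.3,76,0]]]' 12
python3 snap.py wrist 7
```

```text
t: 8.45
tool_pos: [562.1, -309.9, 35.8]
tcp_rot: [[1.0, 0.017, 0.004], [0.017, -1.0, -0.003], [0.004, 0.003, -1.0]]
wrist_force: [0.0, 0.3, 2.1]
width: 0.649
8.5 [ 562.1 -310.    35.7] [-0.587  0.27   1.801 -0.     1.066 -0.605] [-1.3  0.1  2.3] 0.648
```

View pics/wrist7.png

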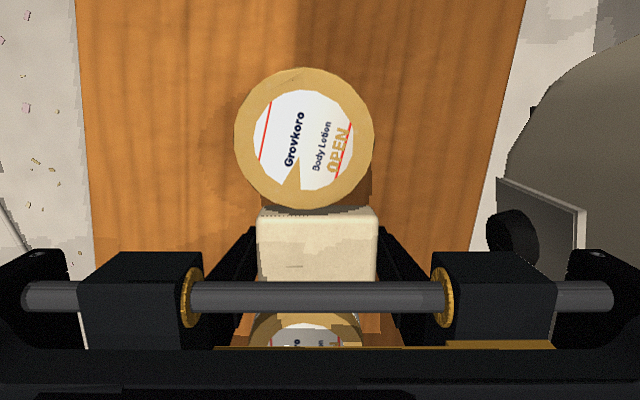

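Closed at 61.6 mm on the bar (seen at (317,245) between the pads). Lifting straight up.

```bash
python3 -m pendant '[[[0,0,0,0,0,-3,0],[0,0,0,0,0,-12,0],[0,0,0,0,0,-28,0],[0,0,0,0,0,-50,0],[0,0,0,0,0,-80,0],[0,0,0,0,0,-115,0],[0,0,0,0,0,-150,0],[0,0,0,0,0,-180,0],[0,0,0,0,0,-200,0],[0,0,0,0,0,-210,0],[0,0,0,0,0,-210,0]]]' 
python3 snap.py wrist 8; python3 snap.py side 8; python3 snap.py top 8
```

```text
t: 9.6
tool_pos: [562.1, -309.9, 248.6]
tcp_rot: [[1.0, 0.017, 0.007], [0.017, -1.0, -0.005], [0.007, 0.005, -1.0]]
wrist_force: [-0.1, 0.1, -1.3]
width: 0.651
9.65 [ 561.4 -309.5  246.4] [-0.587  0.084  1.64  -0.     1.412 -0.605] [-0.4  0.5 -1.4] 0.652
9.7 [ 560.9 -309.2  244.9] [-0.588  0.085  1.642 -0.     1.412 -0.605] [-0.1 -0.4 -0.9] 0.65
9.75 [ 560.6 -309.   244. ] [-0.588  0.085  1.643 -0.     1.412 -0.605] [ 1.1 -0.3 -2.1] 0.646
```

View pics/wrist8.png

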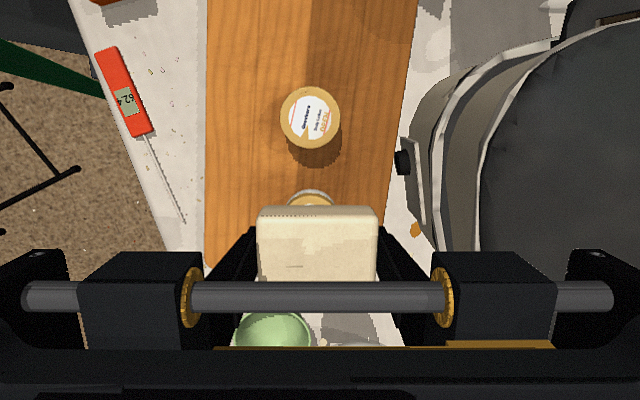

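View pics/side8.png

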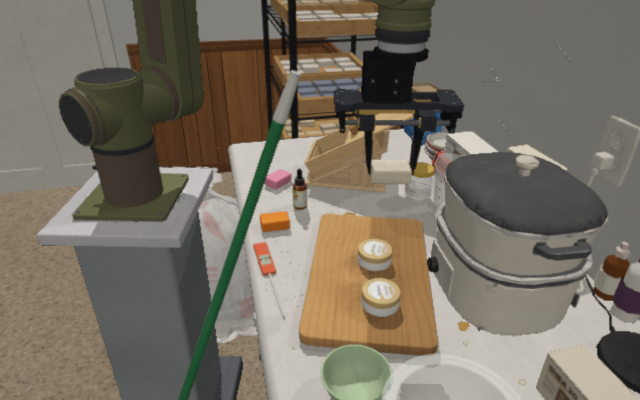

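Run:
```python
import cv2
im=cv2.imread("pics/wrist8.png");cv2.imwrite("pics/w8a.png",cv2.resize(im[190:290,230:400],None,fx=4.4,fy=4.4,interpolation=cv2.INTER_CUBIC))
```

```text
(no output)
```

View pics/w8a.png

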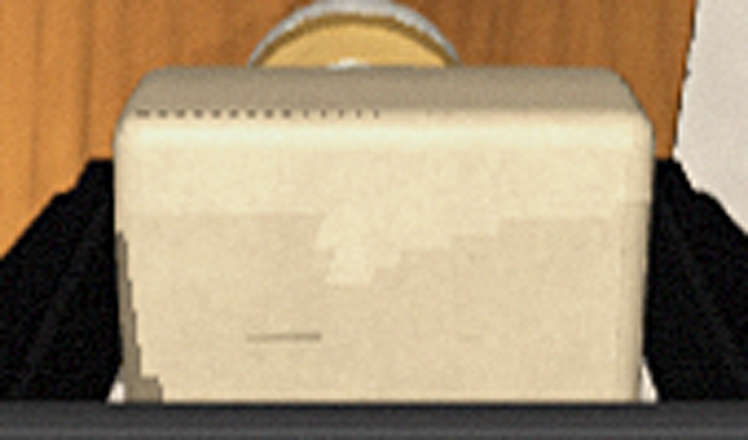

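```bash
python3 - <<'E'
from h import *
D=[eval(l) for l in open("kin.txt")]
w=load("wrist8")
for l in open("kin.txt"):
    q,t,R=eval(l)
    print(np.array(t).round(1), (np.linalg.inv(w["camera_from_world"])[:3,3]-np.array(t)).round(1))
E
python3 - <<'E'
from h import *
w=load("wrist8"); w0=load("wrist6")
# TCP-to-camera from still frame 6: state in kin lines; use index by order: 1,2,2s,3,3s,4,4t,4s,5,6,7,8,8s,8t
D=[eval(l) for l in open("kin.txt")]
q,t,R=D[9]; T=np.eye(4);T[:3,:3]=np.array(R);T[:3,3]=t
C=w0["camera_from_world"]@T   # camera_from_tool
f=dict(w); f["camera_from_world"]=C
print(C.round(3))
for name,row_,z in [("top edge",190+115/4.4,-13),("bottom edge",190+68/4.4,13)]:
    for x in (230+130/4.4,317,230+640/4.4): print(name,atz(f,(x,row_),z).round(1))
E
```

```text
[383.8 133.1 224.8] [ 177.1 -367.1  192.9]
[432.6 142.3 110.1] [ 128.4 -376.3  307.6]
[433.  142.1 110.8] [ 128.  -376.1  306.9]
[414.5 142.8 189.5] [ 146.5 -376.8  228.2]
[415.5 142.7 190.6] [ 145.4 -376.7  227.1]
[ 554.9 -307.7  248.1] [  6.1  73.6 169.6]
[ 554.7 -303.9  248.1] [  6.2  69.9 169.6]
[ 554.8 -301.2  248.5] [  6.1  67.2 169.2]
[ 561.2 -309.9  111.1] [-3.000e-01  7.590e+01  3.066e+02]
[ 561.1 -309.9  111.1] [-2.000e-01  7.590e+01  3.066e+02]
[ 562.1 -310.    35.7] [ -1.2  76.  381.9]
[ 561.4 -309.5  246.4] [ -0.5  75.4 171.3]
[ 560.9 -309.2  244.9] [  0.   75.2 172.8]
[ 560.6 -309.   244. ] [  0.3  75.  173.7]
[[ 1.00000e+00 -1.00000e-03  0.00000e+00 -1.50000e+00]
 [-1.00000e-03 -9.64000e-01  2.67000e-01 -2.70970e+01]
 [-0.00000e+00 -2.67000e-01 -9.64000e-01 -1.83431e+02]
 [ 0.00000e+00  0.00000e+00  0.00000e+00  1.00000e+00]]
top edge [-26.  -21.7 -13. ]
top edge [  1.6 -21.7 -13. ]
top edge [ 29.8 -21.7 -13. ]
bottom edge [-30.3 -19.1  13. ]
bottom edge [  1.7 -19.1  13. ]
bottom edge [ 34.2 -19.1  13. ]
```

Run:
```python
import cv2
from h import *
w=load("wrist3")
cv2.imwrite("pics/w3a.png",cv2.resize(w["pixels"][100:260,225:415],None,fx=4.1,fy=3.7*4.1/3.7,interpolation=cv2.INTER_CUBIC)[:600])
for b in [(-95,-68,47),(-95,68,47),(-87,-60,47),(-87,60,47)]+[(-38+i*23.5,j*33.5,z) for z in (14,6) for i,j in [(-1,-1),(-1,1),(1,-1),(1,1)]]:
    p=proj(w,bx(b))[0]; print(b,((p-[225,100])*4.1).round())
from station import arm
s=arm.state(); row(s,bx([-38,0,150]),Rtool_box(YAW)); row(s,[500,-60,330],Rdown(.9))
q,e=ik(bx([-38,0,150]),Rtool_box(YAW),[.36,-.8,2.4,-.25,1.1,-1.05]);print(q.round(2),e)
q,e=ik(bx([-38,0,20]),Rtool_box(YAW),[.36,-.8,2.4,-.25,1.1,-1.05]);print(q.round(2),e)
```

```text
(-95, -68, 47) [31. 68.]
(-95, 68, 47) [730.  71.]
(-87, -60, 47) [ 75. 109.]
(-87, 60, 47) [686. 113.]
(-61.5, -33.5, 14) [229. 216.]
(-61.5, 33.5, 14) [529. 218.]
(-14.5, -33.5, 14) [234. 418.]
(-14.5, 33.5, 14) [523. 420.]
(-61.5, -33.5, 6) [233. 211.]
(-61.5, 33.5, 6) [526. 213.]
(-14.5, -33.5, 6) [237. 409.]
(-14.5, 33.5, 6) [519. 410.]
ROW [-0.431, 0.37, -1.382] [-140.6, -455.3, 65.3] dist 481 deg 86
ROW [0.002, -0.001, -0.883] [-56.3, -249.9, -86.3] dist 270 deg 51
[ 0.38 -0.69  2.43 -0.3   0.97 -0.94] 2.842170943040401e-15
[ 0.29 -0.35  2.42 -0.36  0.62 -0.9 ] 1.7053025658242404e-15
```

View pics/w3a.png

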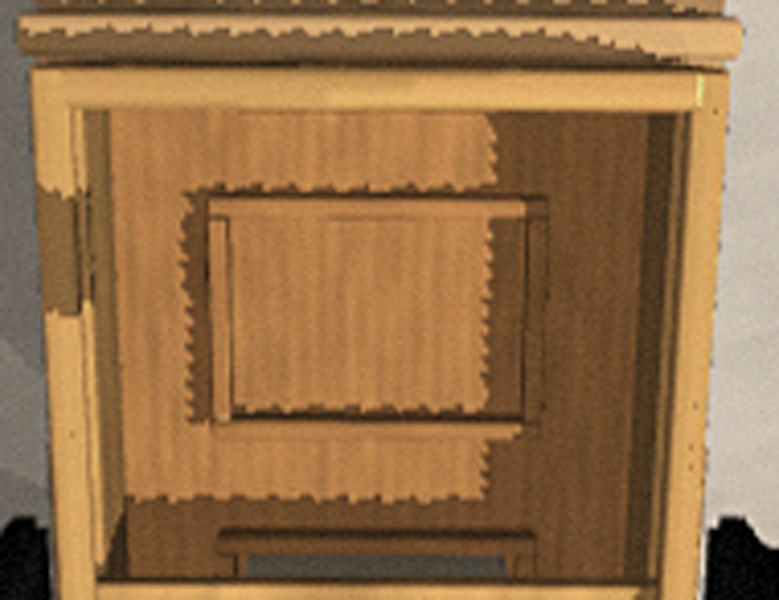

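```bash
python3 -m pendant '[[[0,0,-0.1,-5,-20,-10,0],[0,0,-0.25,-15,-60,-30,0],[0,0,-0.4,-25,-105,-50,0],[0,0,-0.55,-36,-155,-70,0],[0,0,-0.7,-48,-205,-86,0],[0,0,-0.88,-56,-250,-86,0],[-0.1,0.1,-0.98,-75,-300,-70,0],[-0.2,0.18,-1.1,-95,-350,-40,0],[-0.3,0.27,-1.22,-115,-395,0,0],[-0.38,0.33,-1.32,-130,-430,40,0],[-0.431,0.37,-1.382,-140.6,-454,65,0],[-0.431,0.37,-1.382,-140.6,-454,65,0]]]'
python3 - <<'E'
from h import *; from station import arm
s=arm.state(); print(inbox(s["tool_pos"]),s["width"],s["wrist_force"]); row(s,bx([-37,-1.3,80]),Rtool_box(YAW));
E
```

```text
t: 10.95
tool_pos: [406.0, 142.9, 168.6]
tcp_rot: [[0.131, 0.863, 0.487], [0.991, -0.112, -0.069], [-0.006, 0.492, -0.87]]
wrist_force: [0.2, -0.8, -1.6]
width: 0.65
[-48.03485094  -1.64812005 144.83038447] 0.6504847989887391 [ 0.22471648 -0.8429701  -1.56998528]
ROW [-0.009, 0.002, 0.007] [0.4, 11.6, 64.7] dist 66 deg 1
```

```bash
python3 -m pendant '[[[-0.009,0.002,0.007,0,5,20,0],[-0.009,0.002,0.007,0.4,11,45,0],[-0.009,0.002,0.007,0.4,11.6,60,0],[-0.009,0.002,0.007,0.4,11.6,64.7,0],[-0.009,0.002,0.007,0.4,11.6,64.7,0],[-0.009,0.002,0.007,0.4,11.6,64.7,0]]]'
python3 snap.py wrist 9
python3 - <<'E'
import cv2
from h import *; from station import arm
s=arm.state(); print(inbox(s["tool_pos"]),s["width"]); row(s,bx([-37,-1.3,40]),Rtool_box(YAW));row(s,bx([-37,-1.3,20]),Rtool_box(YAW))
im=cv2.imread("pics/wrist9.png");cv2.imwrite("pics/w9a.png",cv2.resize(im[90:290,190:440],None,fx=3,fy=3,interpolation=cv2.INTER_CUBIC))
w=load("wrist9")
for b in [(-95,-68,47),(-95,68,47),(-87,-60,47),(-87,60,47),(-61.5,-33.5,14),(-61.5,33.5,14),(-61.5,33.5,6)]:print(b,((proj(w,bx(b))[0]-[190,90])*3).round())
E
```

```text
t: 11.55
tool_pos: [447.4, 137.5, 118.0]
tcp_rot: [[0.136, 0.858, 0.495], [0.991, -0.118, -0.069], [-0.0, 0.5, -0.866]]
wrist_force: [-0.9, 0.7, -0.3]
width: 0.648
11.6 [447.7 137.6 118.6] [ 0.322 -0.527  2.435 -0.32   0.782 -0.935] [ 0.5 -0.1 -0.9] 0.65
[-36.64501763  -1.22220282  80.52284585] 0.6503579702974465
ROW [0.001, -0.0, 0.0] [-0.1, -0.4, 40.5] dist 41 deg 0
ROW [0.001, -0.0, 0.0] [-0.1, -0.4, 60.5] dist 61 deg 0
(-95, -68, 47) [ 35. 121.]
(-95, 68, 47) [736. 122.]
(-87, -60, 47) [ 79. 162.]
(-87, 60, 47) [692. 163.]
(-61.5, -33.5, 14) [241. 255.]
(-61.5, 33.5, 14) [528. 256.]
(-61.5, 33.5, 6) [524. 249.]
```

View pics/w9a.png

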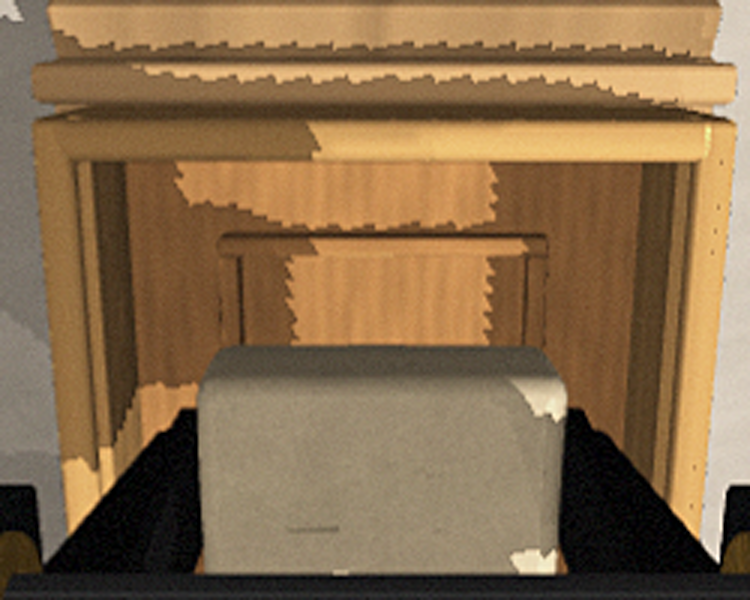

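```bash
python3 -m pendant '[[[0,0,0,0,-0.3,15,0],[0,0,0,0,-0.4,30,0],[0,0,0,0,-0.4,40,0],[0,0,0,0,-0.4,46,0],[0,0,0,0,-0.4,49,0],[0,0,0,0,-0.4,49,0],[0,0,0,0,-0.4,49,0]]]'
python3 snap.py wrist 10
python3 - <<'E'
import cv2
from h import *; from station import arm
s=arm.state(); print(inbox(s["tool_pos"]),s["width"],Rbox(YAW).T@s["wrist_force"]); row(s,bx([-37,-1.3,20]),Rtool_box(YAW))
im=cv2.imread("pics/wrist10.png");cv2.imwrite("pics/w10a.png",cv2.resize(im[90:290,190:440],None,fx=3,fy=3,interpolation=cv2.INTER_CUBIC))
E
```

```text
t: 12.3
tool_pos: [471.9, 134.5, 76.5]
tcp_rot: [[0.136, 0.857, 0.497], [0.991, -0.118, -0.068], [0.0, 0.501, -0.865]]
wrist_force: [0.5, 0.0, -1.2]
width: 0.646
12.35 [471.9 134.5  76.6] [ 0.292 -0.39   2.425 -0.351  0.652 -0.911] [ 0.5 -0.2 -1.1] 0.646
[-36.53218453  -1.02403243  31.9217035 ] 0.6458687038695617 [-0.14114458 -0.11756806 -1.18953499]
ROW [0.002, -0.001, 0.0] [-0.3, -0.5, 11.9] dist 12 deg 0
```

View pics/w10a.png

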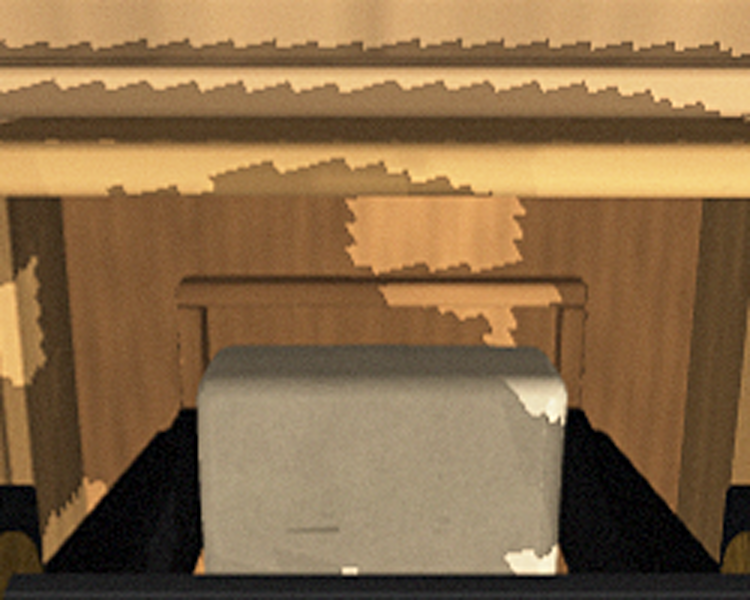

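```bash
python3 -m pendant '[[[0,0,0,-0.2,-0.4,3,0],[0,0,0,-0.2,-0.4,5.5,0],[0,0,0,-0.2,-0.4,7.5,0],[0,0,0,-0.2,-0.4,9,0],[0,0,0,-0.2,-0.4,10,0],[0,0,0,-0.2,-0.4,10.5,0]]]'
python3 snap.py wrist 11
python3 - <<'E'
import cv2
from h import *; from station import arm
s=arm.state(); print(inbox(s["tool_pos"]),s["width"],Rbox(YAW).T@s["wrist_force"]); row(s,bx([-37,-1.3,20]),Rtool_box(YAW))
im=cv2.imread("pics/wrist11.png");cv2.imwrite("pics/w11a.png",cv2.resize(im[90:290,190:440],None,fx=3,fy=3,interpolation=cv2.INTER_CUBIC))
E
```

```text
t: 12.95
tool_pos: [477.3, 133.6, 68.8]
tcp_rot: [[0.137, 0.857, 0.497], [0.991, -0.119, -0.069], [0.0, 0.502, -0.865]]
wrist_force: [-11.8, -0.9, 13.6]
width: 0.649
13.0 [477.3 133.6  68.7] [ 0.286 -0.361  2.42  -0.359  0.627 -0.903] [-11.2  -1.4  11.4] 0.646
[-35.74497005  -1.15577985  22.42302093] 0.6460348474811253 [-3.79349766 -2.89560973 15.31536788]
ROW [0.002, 0.0, -0.001] [-0.1, -1.3, 2.4] dist 3 deg 0
```

View pics/w11a.png

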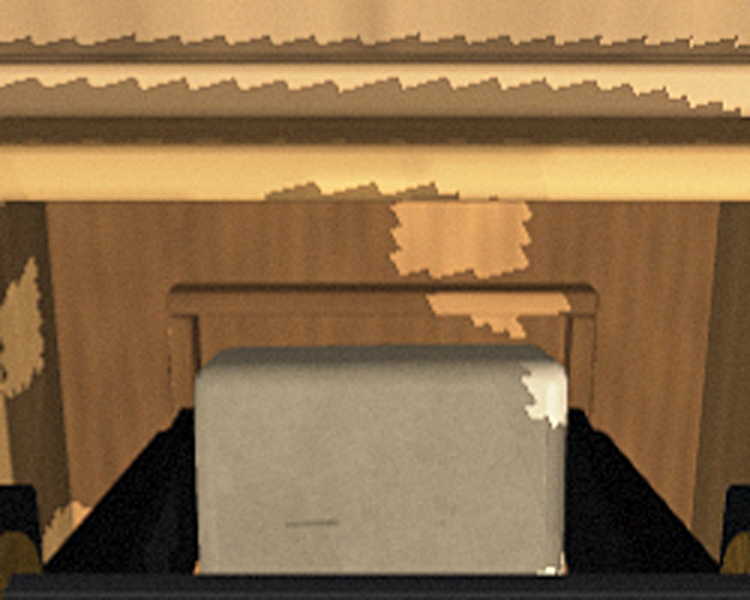

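Run:
```python
from h import *
w=load("wrist11")
def atbz(p,z):
    o,v=ray(w,p); o=inbox(o); v=Rbox(YAW).T@v; return (o+v*(z-o[2])/v[2]).round(1)
for r in (287,313,318): print("fence row",r,[atbz((190+382/3,90+r/3),z) for z in (14,)])
for r in (345,362,372): print("soap row",r,[atbz((190+382/3,90+r/3),z).tolist() for z in (6,8,10,12,32,34,36)])
print("rim",[atbz((190+382/3,90+r/3),47).tolist() for r in (145,201)])
for c in (197,567):print("fence cols",atbz((190+c/3,90+325/3),14))
```

```text
fence row 287 [array([-66.6,  -0.4,  14. ])]
fence row 313 [array([-61.8,  -0.4,  14. ])]
fence row 318 [array([-60.9,  -0.4,  14. ])]
soap row 345 [[-53.4, -0.4, 6.0], [-54.0, -0.4, 8.0], [-54.6, -0.4, 10.0], [-55.2, -0.4, 12.0], [-61.3, -0.5, 32.0], [-62.0, -0.5, 34.0], [-62.6, -0.5, 36.0]]
soap row 362 [[-50.0, -0.4, 6.0], [-50.7, -0.4, 8.0], [-51.3, -0.4, 10.0], [-52.0, -0.4, 12.0], [-58.5, -0.5, 32.0], [-59.1, -0.5, 34.0], [-59.8, -0.5, 36.0]]
soap row 372 [[-48.0, -0.4, 6.0], [-48.7, -0.4, 8.0], [-49.4, -0.4, 10.0], [-50.0, -0.4, 12.0], [-56.7, -0.5, 32.0], [-57.4, -0.5, 34.0], [-58.1, -0.5, 36.0]]
rim [[-95.0, -0.5, 47.0], [-87.2, -0.5, 47.0]]
fence cols [-59.6 -33.6  14. ]
fence cols [-59.6  32.7  14. ]
```

The bar is about 2.5 mm too far up-slope and is catching on the upper fence. I'll lift it, shift it down-slope and try again.

```bash
python3 -m pendant '[[[0,0,0,0,0,-4,0],[0,0,0,0,-1,-9,0],[0,0,0,0,-2.5,-9,0],[0,0,0,0,-3,-9,0],[0,0,0,0,-3,-9,0]]]'
python3 - <<'E'
from h import *; from station import arm
s=arm.state(); print(inbox(s["tool_pos"]),s["width"],Rbox(YAW).T@s["wrist_force"]); row(s,bx([-38.7,-1.3,20]),Rtool_box(YAW))
E
```

```text
t: 13.5
tool_pos: [469.9, 134.5, 74.6]
tcp_rot: [[0.137, 0.857, 0.497], [0.991, -0.119, -0.069], [0.0, 0.501, -0.865]]
wrist_force: [0.3, -0.1, -1.7]
width: 0.645
[-39.27510884  -1.26893675  31.17843654] 0.6446392998619042 [-0.59823099 -0.05151759 -1.57443656]
ROW [0.002, 0.0, -0.0] [-0.0, 0.6, 11.2] dist 11 deg 0
```

```bash
python3 -m pendant '[[[0.001,0,0,0,0.4,3,0],[0.001,0,0,0,0.4,5.5,0],[0.001,0,0,0,0.4,7,0],[0.001,0,0,0,0.4,8.5,0],[0.001,0,0,0,0.4,9.5,0],[0.001,0,0,0,0.4,10,0]]]'
python3 snap.py wrist 12
python3 - <<'E'
import cv2
from h import *; from station import arm
s=arm.state(); print(inbox(s["tool_pos"]),s["width"],Rbox(YAW).T@s["wrist_force"])
im=cv2.imread("pics/wrist12.png");cv2.imwrite("pics/w12a.png",cv2.resize(im[90:290,190:440],None,fx=3,fy=3,interpolation=cv2.INTER_CUBIC))
E
```

```text
t: 14.1
tool_pos: [475.7, 133.8, 66.8]
tcp_rot: [[0.137, 0.857, 0.497], [0.991, -0.119, -0.069], [0.0, 0.501, -0.865]]
wrist_force: [-3.7, -1.1, 3.9]
width: 0.648
14.15 [475.7 133.8  66.8] [ 0.288 -0.361  2.423 -0.362  0.625 -0.899] [-2.8 -1.2  3.9] 0.651
[-38.06298102  -1.13693988  21.52006058] 0.6509367302002609 [-0.36896273 -1.53957369  4.6678379 ]
```

View pics/w12a.png

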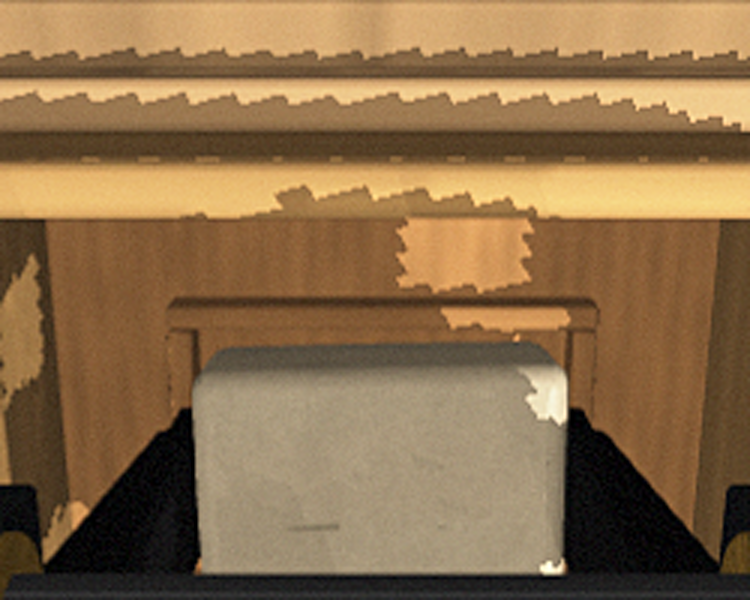

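```bash
python3 -m pendant '[[[0,0,0,0,-0.3,1,0],[0,0,0,0,-0.3,2,0],[0,0,0,0,-0.3,2,0]]]'
python3 snap.py wrist 13
python3 - <<'E'
import cv2
from h import *; from station import arm
s=arm.state(); print(inbox(s["tool_pos"]),s["width"],Rbox(YAW).T@s["wrist_force"])
im=cv2.imread("pics/wrist13.png");cv2.imwrite("pics/w13a.png",cv2.resize(im[90:290,190:440],None,fx=3,fy=3,interpolation=cv2.INTER_CUBIC))
E
```

```text
t: 14.45
tool_pos: [477.4, 133.7, 66.0]
tcp_rot: [[0.137, 0.856, 0.498], [0.991, -0.118, -0.069], [0.0, 0.503, -0.864]]
wrist_force: [-3.5, -2.5, 5.2]
width: 0.647
14.5 [477.3 133.7  66. ] [ 0.287 -0.356  2.422 -0.365  0.619 -0.897] [-2.7 -3.1  5.8] 0.646
[-37.08694685  -1.07154745  20.03349439] 0.6462546503315025 [ 1.00690138 -3.47703928  6.14060532]
```

View pics/w13a.png

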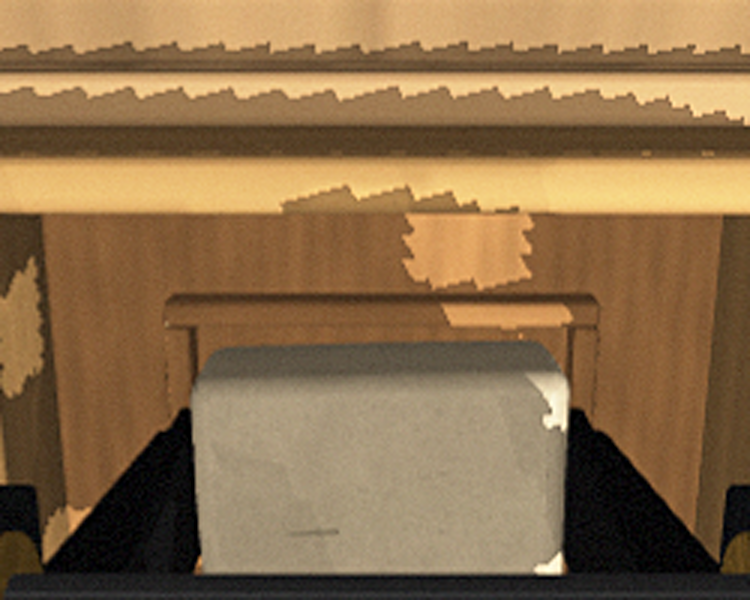

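```bash
python3 -m pendant '[[[0,0,0,0,-1,-0.5,0],[0,0,0,0,-2,-0.5,0],[0,0,0,0,-2.5,0,0],[0,0,0,0,-2.5,1,0],[0,0,0,0,-2.5,1.5,0],[0,0,0,0,-2.5,1.5,0]]]'
python3 snap.py wrist 14
python3 - <<'E'
import cv2
from h import *; from station import arm
s=arm.state(); print(inbox(s["tool_pos"]),s["width"],Rbox(YAW).T@s["wrist_force"])
im=cv2.imread("pics/wrist14.png");cv2.imwrite("pics/w14a.png",cv2.resize(im[90:290,190:440],None,fx=3,fy=3,interpolation=cv2.INTER_CUBIC))
E
```

```text
t: 15.1
tool_pos: [475.7, 133.8, 64.1]
tcp_rot: [[0.138, 0.856, 0.498], [0.99, -0.119, -0.07], [-0.001, 0.502, -0.865]]
wrist_force: [-11.4, -0.9, 11.5]
width: 0.65
15.15 [475.7 133.8  64.2] [ 0.289 -0.356  2.425 -0.368  0.618 -0.891] [-11.   -1.7  11.9] 0.649
[-39.407241    -1.15038321  19.23245329] 0.6486933769917494 [-3.25470989 -3.16928036 15.67210074]
```

View pics/w14a.png

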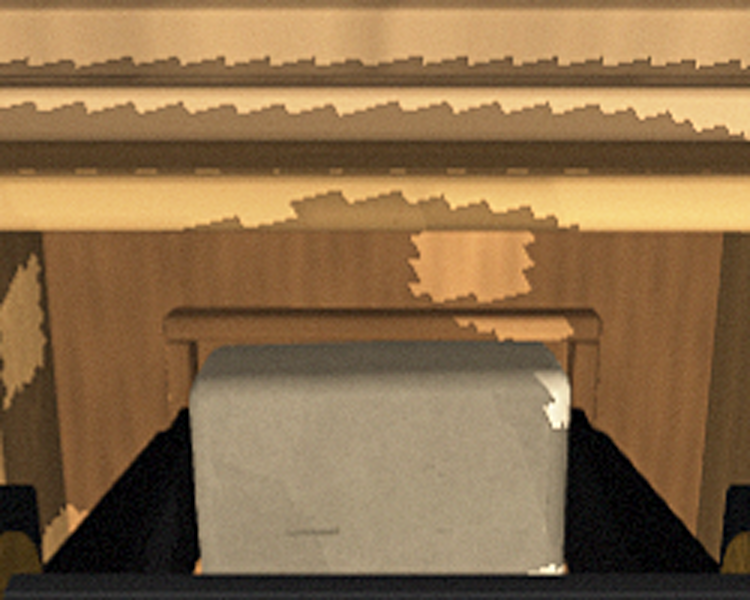

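Tool at box z 19.2 (expected 19.7) on a firm normal force, so the bar is on the floor inside the fence. I'll ease the pressure, open a little, back out and look.

```bash
python3 -m pendant '[[[0,0,0,0,0.5,-1,0],[0,0,0,0,0.5,-1,0],[0,0,0,0,0.5,-1,72],[0,0,0,0,0.5,-1,78],[0,0,0,0,0.5,-1,78],[0,0,0,0,0.5,-12,78],[0,0,0,0,0.5,-32,78],[0,0,0,0,0.5,-60,85],[0,0,0,0,-10,-95,85],[0,0,0,0,-10,-110,85],[0,0,0,0,-10,-110,85],[0,0,0,0,-10,-110,85]]]'
python3 snap.py wrist 15
python3 - <<'E'
import cv2
from h import *; from station import arm
s=arm.state(); print(inbox(s["tool_pos"]),s["width"],Rbox(YAW).T@s["wrist_force"])
im=cv2.imread("pics/wrist15.png");cv2.imwrite("pics/w15a.png",cv2.resize(im[90:280,210:430],None,fx=3.1,fy=3.1,interpolation=cv2.INTER_CUBIC))
w=load("wrist15")
for b in [(-95,-68,47),(-95,68,47)]+[(-38+i*21,j*31.5,32) for i,j in [(-1,-1),(-1,1),(1,-1),(1,1)]]+[(-61.5,j*33.5,14) for j in (-1,1)]: print(b,((proj(w,bx(b))[0]-[210,90])*3.1).round())
E
```

```text
t: 16.35
tool_pos: [412.6, 142.7, 154.1]
tcp_rot: [[0.137, 0.856, 0.498], [0.991, -0.119, -0.069], [-0.0, 0.503, -0.864]]
wrist_force: [-0.8, -0.6, -0.4]
width: 0.85
16.4 [412.3 142.5 153.2] [ 0.376 -0.673  2.457 -0.317  0.916 -0.92 ] [-0.1  0.5  0.1] 0.847
[-50.33748146  -1.25519786 128.37706542] 0.8469652217565493 [-0.11835698  0.44328139  0.16449695]
(-95, -68, 47) [ 44. 161.]
(-95, 68, 47) [623. 161.]
(-59, -31.5, 32) [211. 295.]
(-59, 31.5, 32) [456. 295.]
(-17, -31.5, 32) [216. 447.]
(-17, 31.5, 32) [451. 447.]
(-61.5, -33.5, 14) [211. 270.]
(-61.5, 33.5, 14) [456. 270.]
```

View pics/w15a.png

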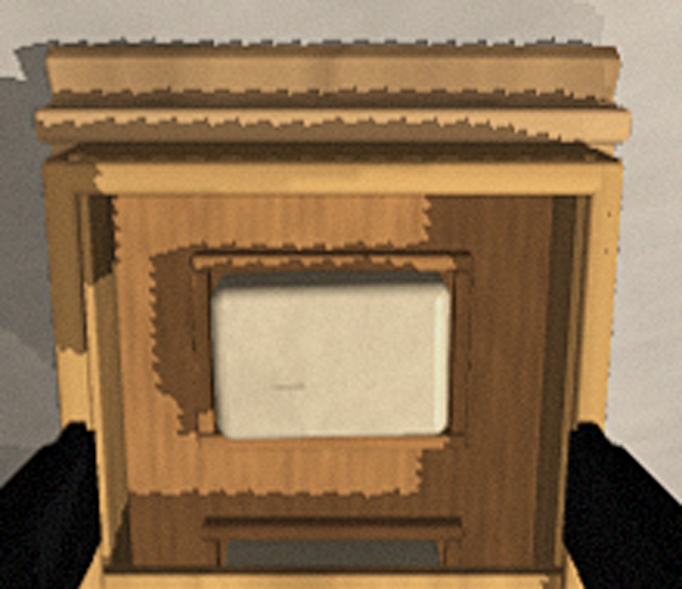

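The bar's top face is at rows 283–438, cols 212–450, which puts its centre at box x about -40.6, resting against the lower fence, flat and at seated size. Next I'll go back to the block.

Run:
```python
from h import *; from station import arm
s=arm.state(); row(s,bx([40,-1,85]),Rtool_box(YAW)); row(s,bx([40,-1,48.5]),Rtool_box(YAW))
```

```text
ROW [0.002, 0.002, -0.0] [0.4, 90.3, 43.5] dist 100 deg 0
ROW [0.002, 0.002, -0.0] [0.4, 90.2, 80.0] dist 121 deg 0
```

```bash
python3 -m pendant '[[[0,0,0,0,30,5,65],[0,0,0,0,60,15,65],[0,0,0,0.4,85,30,65],[0.002,0.002,0,0.4,90.3,43,65],[0.002,0.002,0,0.4,90.3,43,65],[0.002,0.002,0,0.4,90.3,43,65]]]'
python3 snap.py wrist 16
```

```text
t: 17.0
tool_pos: [510.3, 128.6, 159.1]
tcp_rot: [[0.138, 0.86, 0.492], [0.99, -0.119, -0.069], [-0.001, 0.496, -0.868]]
wrist_force: [-0.6, -0.4, 0.3]
width: 0.65
17.05 [510.3 128.9 159.8] [ 0.25  -0.41   2.286 -0.267  0.795 -1.041] [-0.1  0.3 -0.4] 0.65
```

View pics/wrist16.png

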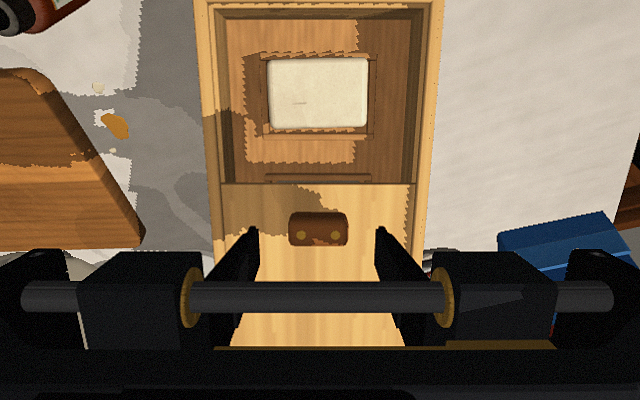

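Bar at (318,93) lies square inside the fence; block at (318,229) centred between fingers at (252,235) and (383,235). Descending to grip.

Run:
```python
from h import *; from station import arm
s=arm.state(); print(inbox(s["tool_pos"]));row(s,bx([40,-1,48.5]),Rtool_box(YAW))
```

```text
[38.64623455 -1.35593943 84.60933948]
ROW [-0.003, 0.001, -0.0] [0.4, 1.5, 36.1] dist 36 deg 0
```

```bash
python3 -m pendant '[[[-0.003,0,0,0.3,1,15,65],[-0.003,0,0,0.3,1.3,28,65],[-0.003,0,0,0.3,1.3,35,65],[-0.003,0,0,0.3,1.3,35.5,65],[-0.003,0,0,0.3,1.3,35.5,0],[-0.003,0,0,0.3,1.3,35.5,0],[-0.003,0,0,0.3,1.3,35.5,0],[-0.003,0,0,0.3,1.3,35.5,0],[-0.003,0,0,0.3,1.3,35.5,0]]]' 20
python3 - <<'E'
from h import *; from station import arm
s=arm.state(); print(inbox(s["tool_pos"]),s["width"]*95,Rbox(YAW).T@s["wrist_force"]);row(s,bx([-65,-1,48.5]),Rtool_box(YAW))
E
```

```text
t: 17.95
tool_pos: [529.1, 126.7, 130.2]
tcp_rot: [[0.137, 0.857, 0.496], [0.991, -0.119, -0.069], [-0.0, 0.501, -0.866]]
wrist_force: [-1.4, 0.1, 2.7]
width: 0.373
[40.26580462 -0.96503204 49.54474943] 35.46125786159254 [ 0.10124658 -0.06755737  3.00482871]
ROW [0.001, 0.0, -0.0] [-0.1, -105.3, 0.9] dist 105 deg 0
```

Gripped at 35.5 mm. I'll slide partway first, slowly where the cover passes over the bar, and check the force.

```bash
python3 -m pendant '[[[0,0,0,0,-4,0.3,0],[0,0,0,0,-10,0.3,0],[0,0,0,0,-15,0.3,0],[0,0,0,0,-20,0.3,0],[0,0,0,0,-25,0.3,0],[0,0,0,0,-30,0.3,0],[0,0,0,0,-35,0.3,0],[0,0,0,0,-40,0.3,0],[0,0,0,0,-45,0.3,0],[0,0,0,0,-50,0.3,0]]]'
python3 - <<'E'
from h import *; from station import arm
s=arm.state(); print(inbox(s["tool_pos"]),s["width"]*95,Rbox(YAW).T@s["wrist_force"]);row(s,bx([-65,-1,48.5]),Rtool_box(YAW))
E
```

```text
t: 18.95
tool_pos: [486.3, 132.6, 105.2]
tcp_rot: [[0.137, 0.857, 0.497], [0.991, -0.118, -0.069], [-0.0, 0.501, -0.865]]
wrist_force: [-1.3, -1.3, 5.9]
width: 0.377
[-9.67136126 -0.90284559 49.50307088] 35.81076590106222 [ 1.97485604 -1.49067916  5.69666388]
ROW [0.002, 0.0, -0.0] [-0.1, -55.3, 0.9] dist 55 deg 0
```

Force along the slide is 2 N (friction only), so the bar doesn't block it. Sliding on.

```bash
python3 -m pendant '[[[0,0,0,0,-7,0.3,0],[0,0,0,0,-14,0.3,0],[0,0,0,0,-21,0.3,0],[0,0,0,0,-28,0.3,0],[0,0,0,0,-35,0.3,0],[0,0,0,0,-42,0.3,0],[0,0,0,0,-47,0.3,0],[0,0,0,0,-51,0.3,0],[0,0,0,0,-53.5,0.3,0],[0,0,0,0,-55,0.3,0],[0,0,0,0,-55,0.3,0]]]'
python3 - <<'E'
from h import *; from station import arm
s=arm.state(); print(inbox(s["tool_pos"]),s["width"]*95,Rbox(YAW).T@s["wrist_force"])
E
python3 -m pendant '[[[0,0,0,0,-0.7,0,0],[0,0,0,0,-1.4,0,0],[0,0,0,0,-2,0,0],[0,0,0,0,-2,0,0]]]'
python3 - <<'E'
from h import *; from station import arm
s=arm.state(); print(inbox(s["tool_pos"]),s["width"]*95,Rbox(YAW).T@s["wrist_force"])
E
```

```text
t: 20.05
tool_pos: [439.0, 139.2, 77.7]
tcp_rot: [[0.137, 0.857, 0.497], [0.991, -0.118, -0.069], [-0.0, 0.502, -0.865]]
wrist_force: [-2.7, -0.5, 7.5]
width: 0.378
[-64.74982379  -0.84635401  49.4795294 ] 35.944688957758075 [ 1.43545357 -0.82582802  7.80414862]
t: 20.45
tool_pos: [438.9, 139.3, 77.8]
tcp_rot: [[0.136, 0.855, 0.501], [0.991, -0.117, -0.069], [-0.0, 0.506, -0.863]]
wrist_force: [12.8, -4.3, -2.0]
width: 0.379
[-64.80317503  -0.80260693  49.63678412] 36.015699860940614 [10.46064464 -2.48952199 -8.34246091]
```

Stop reached: 10 N with no further motion, and 105.1 mm of travel in total. Release and retract.

```bash
python3 -m pendant '[[[0,0,0,0,-0.3,0,0],[0,0,0,0,-0.3,0,50],[0,0,0,0,-0.3,0,60],[0,0,0,0,-0.3,0,60],[0,0,0,0,0,-15,60],[0,0,0,0,0,-40,60],[0,0,0,0,0,-75,60],[0,0,0,0,0,-105,60],[0,0,0,0,0,-120,60],[0,0,0,0,0,-120,60],[0,0,0,0,0,-120,60]]]'
python3 snap.py wrist 17; python3 snap.py side 17; python3 snap.py top 17
python3 - <<'E'
import cv2
from h import *
w=load("wrist17"); im=w["pixels"]; cv2.imwrite("pics/w17a.png",cv2.resize(im[80:250,220:430],None,fx=3.5,fy=3.5,interpolation=cv2.INTER_CUBIC))
for b in [(-95,-68,47),(-87,-60,47),(-74,-18,62),(-74,18,62),(-56,-18,62),(-56,18,62)]: print(b,((proj(w,bx(b))[0]-[220,80])*3.5).round())
E
```

```text
t: 21.55
tool_pos: [378.5, 147.6, 180.6]
tcp_rot: [[0.135, 0.855, 0.501], [0.991, -0.117, -0.069], [-0.0, 0.505, -0.863]]
wrist_force: [0.3, -0.3, -1.2]
width: 0.596
21.6 [378.3 147.3 179.7] [ 0.437 -0.797  2.474 -0.325  1.033 -0.892] [ 0.8 -0.2 -0.2] 0.6
21.65 [378.3 147.2 179.4] [ 0.436 -0.796  2.474 -0.325  1.033 -0.892] [-0.1  0.9  0.2] 0.597
21.7 [378.3 147.1 179.3] [ 0.436 -0.796  2.474 -0.325  1.033 -0.892] [-0.   0.6  0. ] 0.597
(-95, -68, 47) [ 61. 264.]
(-87, -60, 47) [ 96. 296.]
(-74, -18, 62) [264. 363.]
(-74, 18, 62) [416. 363.]
(-56, -18, 62) [265. 436.]
(-56, 18, 62) [415. 436.]
```

View pics/w17a.png

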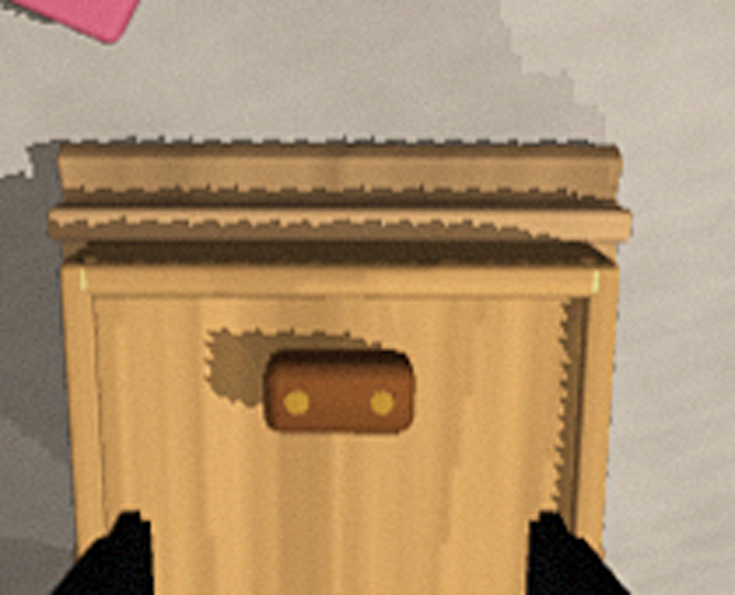

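View pics/side17.png

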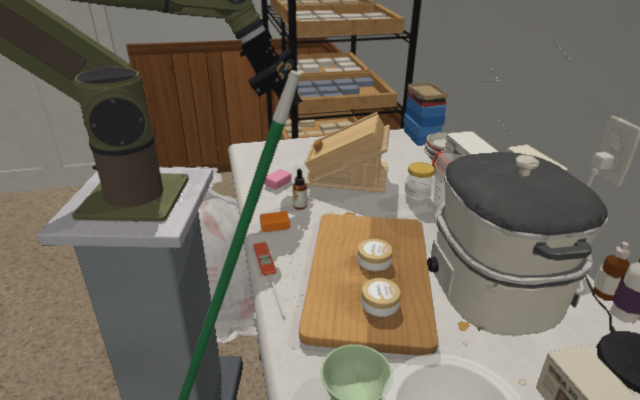

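The cover is against the lower wall with no gap left, and the block is at its shut position (predicted rows 363–436, seen about 360–433). The pots at (375,254) and (380,296) and the bottle at (300,190) haven't moved. Handing in.

```bash
python3 -c "
from station import arm
s=arm.state();print(s['t'],s['wrist_force'],abs(s['dq']).max()); arm.sign_off()"
```

```text
21.7 [-0.00273892  0.63667577  0.02430643] 0.004690121352849831
the job is handed in; nothing more can be done
```

The soap bar is in the box's lower cradle and the cover is shut and released. I handed the job in at about 21.7 s.

- **Cover:** I slid it up to its stop, and after placing the bar slid it back to the shut stop. It travelled 105.1 mm in all. The last view shows no gap at the lower wall, with the block at its shut position.
- **Soap:** I lifted it by its two free ends, clear of the pots. The first try at the cradle caught on the upper fence, pressing at about 15 N. I lifted it, moved it about 3 mm down-slope and set it down. Getting it down took a second small shift inside the fence, again with about 15 N on the floor.
- **Seating:** The pictures after release show the bar lying flat inside the fence, resting against the lower side. The cover then passed over it with only about 2 N along the slide, so the bar isn't sticking up.
- **Other items:** In the last side picture the two pots and the bottle are where they were, and the arm is clear with no contact force.
- **Checks that disagreed:** The wrist camera read about 1.5 mm sideways of the gripper centre, so I corrected for that. Soap positions from the three cameras differed by up to 6 mm, and the closed grip width (61.6 mm for a 63 mm bar) confirmed the grasp.

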